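Clamp a freshly glued carton in the bench bar clamp

TASK

The flaps of the small cardboard carton have just been glued: stand it upright on the clamp's wooden board, lengthways between the two jaws, and let go of it. Then pump the clamp's ratchet trigger towards the handle, stroke by stroke and without pushing the jaw itself, until the jaw's sprung pad presses the carton snugly against the fixed jaw, the pad pushed in about a third to a half of its travel and never to its stop, which would crush the carton. Finish while still holding the trigger squeezed in, and leave the other things on the bench where they are.

Things in the scene. Friction and masses are not known exactly. Their poses are not given: they have to be found in the camera images.
- carton: Small plain cardboard carton, 75 mm long (its x), 45 mm wide (its y), 65 mm tall (z), 0.14 to 0.28 kg, a pale paper tape strip along its top. Starts upright on the bench. Origin: centre of its underside.
- clamp: One-hand bar clamp on a plywood board 375 x 74 x 12 mm, fixed to the bench. Origin: on the bench under the board's centre; z up, x along the bar from trigger end to fixed jaw, y across. Along +x: trigger, handle (upright black post), moving jaw with sprung pad, fixed jaw. The 12 mm wide toothed bar lies at y = 0, its top 67 mm above the bench.
- bed (a point): Top of the board (12 mm above the bench) at x = 104 mm in the clamp frame, in the gap between pad and fixed jaw; axes as the clamp's. The carton stands about here on the board, its x along the clamp's x (either way round), within 18 mm of the middle in y.
- handle (a point): Middle of the front (+x) face of the handle, 118 mm above the bench, x = -48.6 mm in the clamp frame. The handle is fixed, 16 mm thick in x, 34 mm wide in y, top at z 140 mm. Grey housing cheeks around trigger and handle: x -115 to -30 mm, 52 mm wide, top at z 84 mm.
- anvil: Fixed jaw: dark steel block 20 mm thick, 60 mm wide, from z 12 to 82 mm on the clamp. Origin: on the bench plane below its clamping face, which is at x = 154 mm in the clamp frame and looks to -x; axes as the clamp's.
- jaw (a joint): Travel of the moving jaw towards the fixed jaw, m, 0 to 0.075; 0 to 0.02 at the start. With the pad free its face is at x = 34 mm + this value in the clamp frame, so pad and fixed jaw are 120 mm minus this apart. It stays where it is (friction 14 N) and is moved by the trigger only. Its dark steel plate is 50 mm wide, z 18 to 74 mm.
- pad (a joint): How far the sprung pad is pushed into the moving jaw, m: 0 free, 0.024 at its stop. Spring 0.6 N per mm, so 10 mm is 6 N. While the carton still slides along the board it goes in only 1 to 4 mm.
- pad_face (a point): Centre of the front face of the sprung pad (black rubber plate 8 mm thick, 50 mm wide, 50 mm tall, on two pins), 46 mm above the bench.
- trigger (a joint): Trigger angle, rad: 0 released, 0.20 fully squeezed (stop). Pivot 20 mm above the bench at clamp x = -85 mm; its top moves to the handle (+x) and springs back by itself. A full squeeze moves the jaw about 10 mm by a ratchet with 5 mm teeth; the start of a stroke may be idle; let it come back to nearly 0 to take the next teeth. Takes 3 to 20 N at the top.
- trigger_back (a point): Centre of the trigger paddle's back (-x) face, about 118 mm above the bench: push here to clamp +x. Black paddle 12 mm thick, 34 mm wide, top at z 140 mm. Released, this point is 52 mm (along x) behind the handle's front face, squeezed 33 mm: trigger and handle can be squeezed together from above, or the trigger simply pushed.
- oil_a: Bystander: flat grey plastic oil container 55 x 95 mm, 180 mm tall with its cap. Origin: centre of underside.
- oil_b: Bystander: second grey oil container, as the first.
- tape: Bystander: roll of tape lying flat, 72 mm diameter, 24 mm tall. Origin: centre of underside.
- driver: Bystander: screwdriver lying flat. Origin: underside.
- jar: Bystander: white jar, 56 mm diameter, 60 mm tall. Origin: centre of underside.
- can: Bystander: metal can, 66 mm diameter, 110 mm tall. Origin: centre of underside.
Mind the look-alikes: they are no part of the job. What is shaped like the carton but pink or yellow is not meant.

How it is judged:
On the way, in this order (a step that is already met when the one before it is completed fails the run):
1. the carton stands upright on the board between the jaws, released, the pad not yet pressed (x of carton in the frame of clamp between 0.085 and 0.122 m and y of carton in the frame of clamp between -0.018 and 0.018 m and z of carton in the frame of clamp between 0.007 and 0.017 m and angle between carton's own z axis and vertical below 0.1 rad and angle between the x axis of carton and the x axis of clamp, either way round below 0.25 rad and contact force between the fingers and carton below 0.1 N and value of joint pad below 0.002 m), for 0.3 s.
2. the pad, driven by the trigger, presses on the carton (contact force between pad_c0 and carton above 1 N and value of joint pad above 0.0025 m), for 0.1 s.
At the end, for the whole second after the job is handed in: The carton stands on the clamp board between the jaws (18 mm across, 0.25 rad square), pressed by the pad with 2.5 to 11.5 N (about 4 to 19 mm of pad travel) against the fixed jaw, untouched by the fingers, which still hold the trigger squeezed in (over 0.04 rad, over 1 N) (x of carton in the frame of clamp between 0.085 and 0.122 m and y of carton in the frame of clamp between -0.018 and 0.018 m and z of carton in the frame of clamp between 0.007 and 0.017 m and angle between carton's own z axis and vertical below 0.1 rad and angle between the x axis of carton and the x axis of clamp, either way round below 0.25 rad and contact force between the fingers and carton below 0.1 N and contact force between pad_c0 and carton between 2.5 and 11.5 N and contact force between anvil and carton above 0.4 N and value of joint pad below 0.0195 m and value of joint trigger above 0.04 rad and contact force between the fingers and trigger_c2 above 1 N); the arm keeps its last pose, push and grip.
It fails at once if the carton is crushed: the pad presses it with more than 13.5 N or is pushed nearly to its stop (contact force between pad_c0 and carton above 13.5 N or value of joint pad above 0.0225 m).
It fails at once if the robot pushes the jaw or its pad instead of the trigger (contact force between any of the arm, the fingers and jaw_c0 above 2 N or contact force between any of the arm, the fingers and jaw_c1 above 2 N or contact force between any of the arm, the fingers and pad_c0 above 2 N).
It fails at once if a bystander is moved by more than 30 mm (distance of any of oil_a, oil_b, tape, driver, jar, can from where it was at the start of the episode above 0.03 m).
It also fails if it takes over 61 s, if anything falls off the work surface, if the arm or the gripper's body presses on something with over 40 N, if the wrist force passes 120 N, or if a joint passes its speed limit or range.

ROBOT

A 6-joint arm with a two-finger parallel gripper is mounted at the origin on the work surface. World frame = base frame: x ahead of the robot, y to its left, z up, the work surface at z = 0. Lengths are in m, angles in rad, forces in N, time in s.
With the tool pointing down it reaches from about 0.275 to 0.725 m from the base axis. Payload 15.9 kg.
Tool frame: the origin (TCP) lies at the very end of the fingers, on their centre line; the grasp point (between the pads) lies 19 mm behind it (ctrl.grasp_offset is the distance from the TCP to the grasp point, in m); y points along the fingers, z is the direction in which the jaws open and shut, and the axes are right-handed (so a half turn about y gives the same grasp; the last joint's range is limited). The gripper opens to 85 mm and grips with 20 to 120 N. Pads are 22 mm wide; open, the fingers measure 114 mm over their backs; the gripper's body (76 mm by 85 mm) begins 54 mm behind the grasp point. The pads swing forward as they close: fully open they stand 13 mm farther back than shut.
Start: joints at [-1.291, 0.213, -0.034, 1.323, 0, 1.571], TCP at [0.138, -0.481, 0.209] pointing down, gripper open.
Joint ranges: [-2.98, 2.98], [-0.74, 1.72], [-1.14, 1.35], [-2.1, 2.04], [-1.57, 1.44], [-3.14, 3.14]. Speed limits (rad/s): [1.89, 1.89, 2.39, 2.57, 3.14, 3.14].

INTERFACE

Orientations are given as a rotation vector (axis times angle).
In Python, from station import ctrl, viewer gives the robot as it stands. The module is installed in compiled form; this text tells all that it offers.
- The arm moves only by the tool drive_tool, never from a script. Its arguments are lists of equal length, an entry for each row: "offset": the shift along the tool's x, y, z scaled (see below), a list of three; "dr": the turn, a rotation vector about the tool's x, y, z scaled (see below), a list of three. A call has 1 to 20 rows; each row shifts and turns the pose as measured when the row begins, along the tool's axes as they then stand; what a row does not reach is not made up. The controller multiplies each number of a shift by 400 mm and each number of a turn by 90 degrees. A row lasts 1/12 s, in which the tool goes at most 41.7 mm and 7.16 degrees, less where a joint would pass 70% of its speed; a pose out of reach is approached as far as the arm can. A call with a number of a shift or a turn outside -1 to 1 is refused whole. A call with a gripper value outside its range is refused whole. "claw" is the gripper's target within -1 to 1 (fully open at 1, half-way at 0, shut at -1), set as the call begins (left out, the last holds). The fingers move at their own pace and stop on an object; "newtons" is the grip in N (left out, the last holds). Time passes only in rows, so rows that do not move let the fingers close. It gives the time, the measured TCP pose, the force and the opening at its end, in the units of the state.
- ctrl.observe(): the state, without advancing time (a new reading comes with each control period).
- viewer.camera(name): name is "scene" or "top" or "wrist"; returns the picture (384x512x3 uint8, red, green, blue); there is no depth.
- viewer.calibration(name): a dict with "K" (3x3 intrinsics, pixels), "D" ([k1, k2, p1, p2, k3] as OpenCV has them; the pictures are not rectified), "world_to_cam" (4x4, takes a point from world to camera coordinates). Camera axes: x right, y down, z forward; pixel columns grow to the right and rows downward; lengths in m; the calibration is good to about 2 mm. A picture is of the moment at which its call begins: read the wrist's pose just before it. calibration takes no time and is no camera call; for the wrist camera it gives the pose at the moment of the call.
- ctrl.hand_in(): hands the job in, once; it reports no verdict.
The state is a dict: "time_s": time; "joint_pos": joint angles; "joint_velocities": joint speeds; "joint_efforts": joint torques, N m; "position": TCP position; "ee_rot": TCP orientation; "contact_force": force on the tool from outside, world axes, zero at the start; "ft_torque": the same for the moment, N m; "finger_gap": finger opening in m.
Only numpy, scipy, OpenCV 4.12 (cv2) and the standard library are available. Lean on these libraries where they do the work, as an engineer would, in place of code of your own. Each camera call takes 0.05 s, during which the arm holds its last target. There are 200 camera calls.

## Working session

There is one attempt and no reset: what is moved stays moved. The work goes in short steps, Python scripts to look and compute and a tool call to move; the robot and the scene stay as the last step left them, time stands still between calls to the robot, and variables do not carry over. Pictures are saved under pics/ and viewed, about 8 in all and at most 12, crops included, and the job is handed in when it is done.

Besides the shell and the picture viewer there is one more tool, called after "Emit:" as name(argument=value, ...) on one line, values as JSON. drive_tool: Moves the arm, as the interface text tells. Shifts and turns lie within -1 to 1; 1 stands for 400 mm of shift or 90 degrees of turn. Its arguments: {"type":"object","properties":{"offset":{"type":"array","items":{"type":"array","items":{"type":"number"}}},"dr":{"type":"array","items":{"type":"array","items":{"type":"number"}}},"claw":{"type":"number"},"newtons":{"type":"number"}},"required":["offset","dr"]}

```bash
mkdir -p pics; cat > h.py <<'E'
import numpy as np, cv2
from scipy.spatial.transform import Rotation as R
from station import ctrl, viewer
def snap(n,f,scale=1.5,crop=None):
    im=viewer.camera(n)[:,:,::-1]
    if crop: a,b,c,d=crop; im=im[b:d,a:c]
    cv2.imwrite('pics/'+f,cv2.resize(im,None,fx=scale,fy=scale,interpolation=cv2.INTER_CUBIC))
def ray(n,uv,z,c=None):
    c=c or viewer.calibration(n); K=np.array(c['K']);D=np.array(c['D'],float);T=np.array(c['world_to_cam'])
    p=cv2.undistortPoints(np.array(uv,float).reshape(-1,1,2),K,D).reshape(-1,2)
    d=np.c_[p,np.ones(len(p))]@T[:3,:3]; o=-T[:3,:3].T@T[:3,3]
    return o+d*((np.array(z)-o[2])/d[:,2])[:,None]
def proj(n,P):
    c=viewer.calibration(n);T=np.array(c['world_to_cam'])
    return cv2.projectPoints(np.array(P,float),cv2.Rodrigues(T[:3,:3])[0],T[:3,3],np.array(c['K']),np.array(c['D'],float))[0].reshape(-1,2)
E
python3 - <<'E'
from h import *
snap('top','top1.png'); snap('scene','sc1.png')
s=ctrl.observe(); print(s); print(R.from_rotvec(s['ee_rot']).as_matrix().round(3)); print(ctrl.grasp_offset)
E
```

```text
{'time_s': 0.1, 'joint_pos': array([-1.29100722e+00,  2.13317319e-01, -3.49744534e-02,  1.32346821e+00,
        8.58107327e-06,  1.57079426e+00]), 'joint_velocities': array([-0.00019751,  0.00025639,  0.0017745 , -0.00050219, -0.00085415,
       -0.00178609]), 'joint_efforts': array([ 5.45169787e-04, -6.87239885e+01,  4.87811208e+01,  1.20071182e-02,
        9.71668169e-05,  7.69911878e-06]), 'position': array([ 0.13799448, -0.48026092,  0.20826915]), 'ee_rot': array([-0.2918427 ,  2.07258399, -2.07058519]), 'contact_force': array([-0.13016574, -0.84808301,  0.02810723]), 'ft_torque': array([ 0.03846459,  0.03708567, -0.05808864]), 'finger_gap': 0.08572117633125319}
[[-0.961 -0.     0.276]
 [-0.276  0.001 -0.961]
 [-0.    -1.    -0.001]]
0.0187
```

View pics/top1.png

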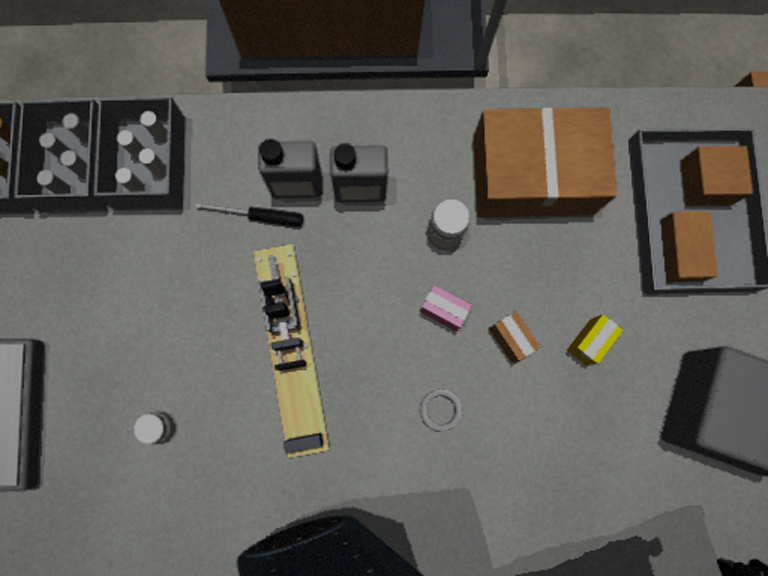

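View pics/sc1.png

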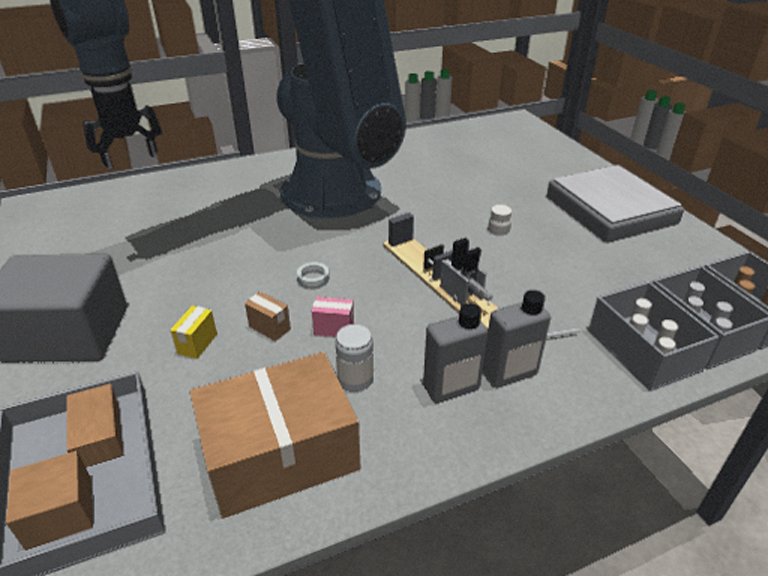

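The top view shows the brown carton at about (515,336), pink and yellow decoys beside it, and the clamp at (290,350) with its fixed jaw nearest the robot. I'll enlarge both.

```bash
python3 - <<'E'
from h import *
im=viewer.camera('top')[:,:,::-1]
a=cv2.resize(im[155:315,155:230],None,fx=3.75,fy=3.75,interpolation=cv2.INTER_CUBIC)
b=cv2.resize(im[195:255,310:370],None,fx=8,fy=8,interpolation=cv2.INTER_CUBIC)
o=np.zeros((600,800,3),np.uint8);o[:600,:a.shape[1]]=a[:600];o[:480,300:780]=b
cv2.imwrite('pics/crop.png',o)
E
```

```text
(no output)
```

View pics/crop.png

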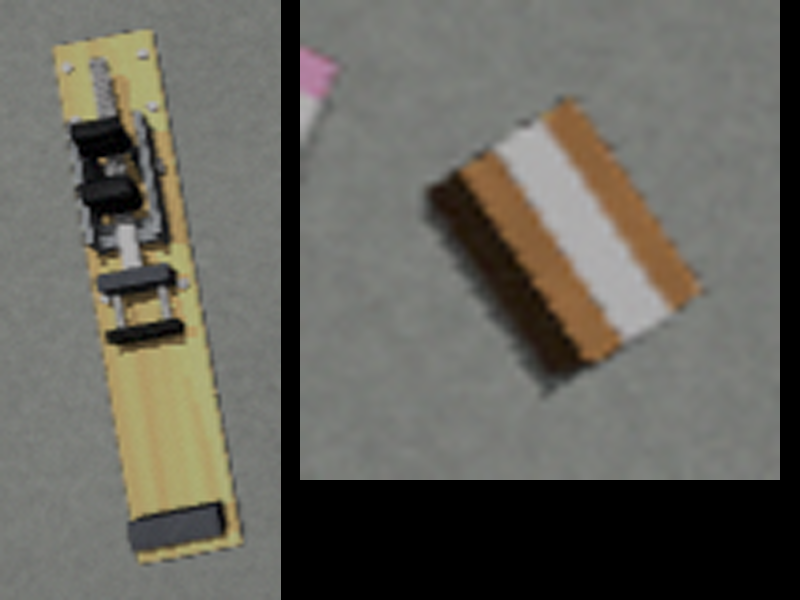

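```bash
cat >> h.py <<'E'
def ang(v): return np.degrees(np.arctan2(v[1],v[0]))
E
python3 - <<'E'
from h import *
b=np.array([(54,46),(156,30),(243,543),(140,563)])/3.75+155
B=ray('top',b,[.012]*4); print(B.round(4))
x=(B[2]+B[3]-B[0]-B[1])/2; print('len',np.linalg.norm(x),'cl yaw',ang(x),'c',B.mean(0))
y=ang(B[1]-B[0]),ang(B[2]-B[3]); print(y)
c=(np.array([(458,172),(572,97),(702,290),(590,362)])-[300,0])/8+[310,195]
C=ray('top',c,[.065]*4); print(C.round(4),C.mean(0))
d=(C[2]+C[3]-C[0]-C[1])/2; print('carton long yaw',ang(d),np.linalg.norm(d), ang(C[1]-C[0]),np.linalg.norm(C[1]-C[0]))
# jaw pad front face top z=71
p=np.array([(110,342),(184,330)])/3.75+155; P=ray('top',p,[.021]*2);print('pad bottom?',P)
p=np.array([(107,333),(184,319)])/3.75+155; P=ray('top',p,[.071]*2);print('pad top',P)
u=x[:2]/np.linalg.norm(x); print('pad x',(P[:,:2]-B.mean(0)[:2])@u)
E
```

```text
[[0.6627 0.1597 0.012 ]
 [0.6728 0.0855 0.012 ]
 [0.3058 0.0276 0.012 ]
 [0.2939 0.0993 0.012 ]]
len 0.37265055187018475 cl yaw -170.8704543403316 c [0.48377733 0.09302306 0.012     ]
(np.float64(-82.23198090053245), np.float64(-80.57997827533072))
[[ 0.5116 -0.2608  0.065 ]
 [ 0.5349 -0.2989  0.065 ]
 [ 0.4717 -0.3373  0.065 ]
 [ 0.4497 -0.2999  0.065 ]] [ 0.49196521 -0.29922244  0.065     ]
carton long yaw -148.23555721940448 0.07356344076624712 -58.55800578970259 0.04473859698651086
pad bottom? [[0.44704576 0.11817399 0.021     ]
 [0.45420613 0.06614947 0.021     ]]
pad top [[0.45088254 0.11292584 0.071     ]
 [0.45903272 0.06112488 0.071     ]]
pad x [0.02932017 0.02949235]
```

Emit:
drive_tool(offset=[[0,0,0],[0,0,0],[0,0,0],[-0.09,0,0.007],[-0.09,0,0.007],[-0.09,0,0.007],[-0.09,0,0.007],[-0.09,0,0.007],[-0.09,0,0.007],[-0.09,0,0.007],[-0.09,0,0.007],[-0.09,0,0.007],[-0.09,0,0.007],[-0.09,0,0.007],[0,0,0]], dr=[[0,-0.058,0],[0,-0.058,0],[0,-0.058,0],[0,0,0],[0,0,0],[0,0,0],[0,0,0],[0,0,0],[0,0,0],[0,0,0],[0,0,0],[0,0,0],[0,0,0],[0,0,0],[0,0,0]], claw=1, newtons=30)

```text
time_s: 1.4
position: [0.5015, -0.2832, 0.2043]
ee_rot: [-0.552, 1.909, -1.897]
contact_force: [1.0, -0.4, -0.0]
finger_gap: 0.0855
```

```bash
cat >> h.py <<'E'
def to(p,zyaw):
    "remaining shift and turn to TCP p with tool z at zyaw (deg), tool down; in move units"
    s=ctrl.observe(); M=R.from_rotvec(s['ee_rot']).as_matrix()
    a=np.radians(zyaw); z=np.array([np.cos(a),np.sin(a),0]); y=np.array([0,0,-1.]); T=np.c_[np.cross(y,z),y,z]
    w=R.from_matrix(M.T@T).as_rotvec()
    d=np.array(p)-s['position']
    print('t',s['time_s'],'pos',s['position'].round(4),'F',np.round(s['contact_force'],1),'gap',round(s['finger_gap'],4))
    print('offset now-axes',(M.T@d/.4).round(4),'target-axes',(T.T@d/.4).round(4),'dr',(w/(np.pi/2)).round(4))
E
python3 - <<'E'
from h import *
to([.492,-.299,.15],-58.3); snap('wrist','w1.png')
c=[(.5116,-.2608,.065),(.5349,-.2989,.065),(.4717,-.3373,.065),(.4497,-.2999,.065)]
print(proj('wrist',c)*1.5)
E
```

```text
t 1.4 pos [ 0.5015 -0.2832  0.2043] F [ 1.  -0.4 -0. ] gap 0.0855
offset now-axes [0.0412 0.1356 0.0215] target-axes [0.0411 0.1357 0.0211] dr [0.0041 0.0061 0.0003]
[[367.63508091 236.39889845]
 [425.71985894 237.32804575]
 [421.11422103 325.82668085]
 [368.65903734 324.12317538]]
```

View pics/w1.png

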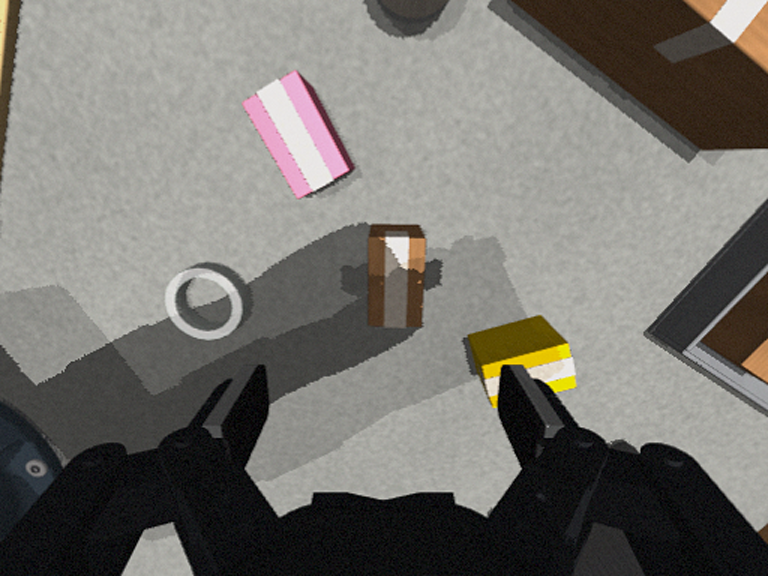

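The carton corners sit within about 2 px of the prediction, at (370,238) to (421,328), so I'll descend onto it.

Emit:
drive_tool(offset=[[0.02,0,0.011],[0.021,0.02,0.01],[0,0.07,0],[0,0.07,0],[0,0.07,0],[0,0.07,0],[0,0,0]], dr=[[0,0.006,0],[0,0,0],[0,0,0],[0,0,0],[0,0,0],[0,0,0],[0,0,0]])

```text
time_s: 2.03
position: [0.4813, -0.3083, 0.079]
ee_rot: [-0.537, 1.918, -1.912]
contact_force: [-1.0, 0.5, -0.6]
finger_gap: 0.0849
```

```bash
python3 -c "
from h import *
to([.492,-.299,.028],-58.3)"
```

```text
t 2.0333 pos [ 0.4813 -0.3083  0.079 ] F [-1.   0.5 -0.6] gap 0.0849
offset now-axes [-0.0352  0.1273 -0.0057] target-axes [-0.035   0.1274 -0.0058] dr [ 0.0023 -0.0057  0.0014]
```

Emit:
drive_tool(offset=[[-0.033,0,-0.005],[0,0,0],[0,0.06,0],[0,0.06,0],[0,0,0],[0,0,0]], dr=[[0,-0.005,0],[0,0,0],[0,0,0],[0,0,0],[0,0,0],[0,0,0]])

```text
time_s: 2.53
position: [0.4915, -0.3048, 0.0373]
ee_rot: [-0.535, 1.909, -1.915]
contact_force: [-0.3, -0.2, 0.2]
finger_gap: 0.0854
```

```bash
python3 -c "
from h import *
to([.492,-.299,.028],-58.3)"
```

```text
t 2.5333 pos [ 0.4915 -0.3048  0.0373] F [-0.3 -0.2  0.2] gap 0.0854
offset now-axes [-0.0086  0.0233 -0.0117] target-axes [-0.0087  0.0233 -0.0116] dr [-0.0019 -0.0041 -0.0004]
```

Emit:
drive_tool(offset=[[-0.009,0.012,-0.012],[0,0,0],[0,0,0]], dr=[[0,-0.004,0],[0,0,0],[0,0,0]])

```text
time_s: 2.78
position: [0.4939, -0.2997, 0.0367]
ee_rot: [-0.537, 1.901, -1.913]
contact_force: [0.5, -1.2, 0.4]
finger_gap: 0.0853
```

Emit:
drive_tool(offset=[[0,0,0],[0,0,0],[0,0,0],[0,0,0],[0,0,0],[0,0,0],[0,0,0],[0,0,0],[0,0,0],[0,0,0]], dr=[[0,0,0],[0,0,0],[0,0,0],[0,0,0],[0,0,0],[0,0,0],[0,0,0],[0,0,0],[0,0,0],[0,0,0]], claw=-1, newtons=30)

```text
time_s: 3.62
position: [0.4996, -0.3039, 0.0504]
ee_rot: [-0.524, 1.882, -1.923]
contact_force: [-3.1, -1.5, 12.3]
finger_gap: 0.0073
```

```bash
python3 -c "
from h import *
to([.492,-.299,.130],-58.3)"
```

```text
t 3.6167 pos [ 0.4996 -0.3039  0.0504] F [-3.1 -1.5 12.3] gap 0.0073
offset now-axes [ 0.0079 -0.1996 -0.0155] target-axes [ 0.0099 -0.1991 -0.0204] dr [-0.0157  0.0001 -0.0063]
```

```bash
python3 - <<'E'
from h import *
a=viewer.camera('wrist')[:,:,::-1]; b=viewer.camera('scene')[:,:,::-1][150:270,80:260]
b=cv2.resize(b,(400,267),interpolation=cv2.INTER_CUBIC); o=np.zeros((600,512,3),np.uint8);o[:384-60]=a[60:];o[330:597,:400]=b
cv2.imwrite('pics/w2.png',o)
E
```

```text
(no output)
```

View pics/w2.png

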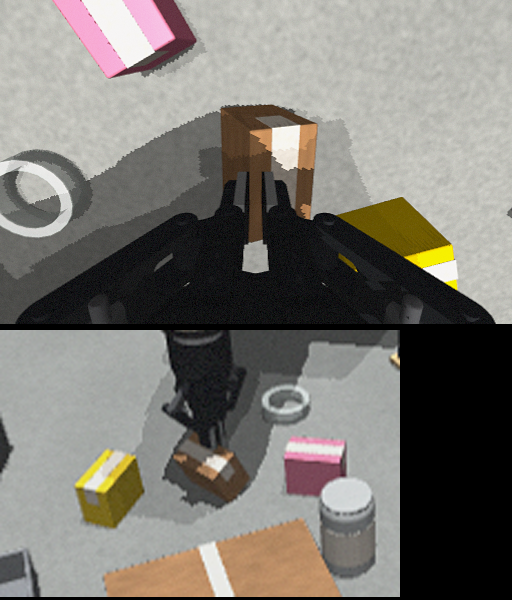

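The fingers slid up over the carton's top and the carton now leans. I'll raise, open and re-look.

Emit:
drive_tool(offset=[[0,-0.02,0],[0,-0.02,0],[0,-0.02,0],[0,-0.05,0],[0,-0.08,0],[0,-0.08,0],[0,-0.08,0],[0,0,0],[0,0,0]], dr=[[0,0,0],[0,0,0],[0,0,0],[0,0,0],[0,0,0],[0,0,0],[-0.015,0,-0.006],[0,0,0],[0,0,0]])

```text
time_s: 4.47
position: [0.4953, -0.3011, 0.1998]
ee_rot: [-0.542, 1.909, -1.909]
contact_force: [-1.2, 0.1, -1.9]
finger_gap: 0.0001
```

Emit:
drive_tool(offset=[[0,0,0],[0,0,0],[0,0,0],[0,0,0],[0,0,0],[0,0,0]], dr=[[0,0,0],[0,0,0],[0,0,0],[0,0,0],[0,0,0],[0,0,0]], claw=1)

```text
time_s: 4.97
position: [0.4941, -0.3004, 0.1971]
ee_rot: [-0.545, 1.912, -1.907]
contact_force: [-0.6, 0.0, -0.2]
finger_gap: 0.0722
```

```bash
python3 - <<'E'
from h import *
to([.492,-.299,.2],-58.3)
snap('wrist','w3.png'); 
E
```

```text
t 4.9667 pos [ 0.4941 -0.3004  0.1971] F [-0.6  0.  -0.2] gap 0.0722
offset now-axes [ 0.0027 -0.0071 -0.0057] target-axes [ 0.0027 -0.0072 -0.0056] dr [ 0.0021 -0.0001  0.0012]
```

View pics/w3.png

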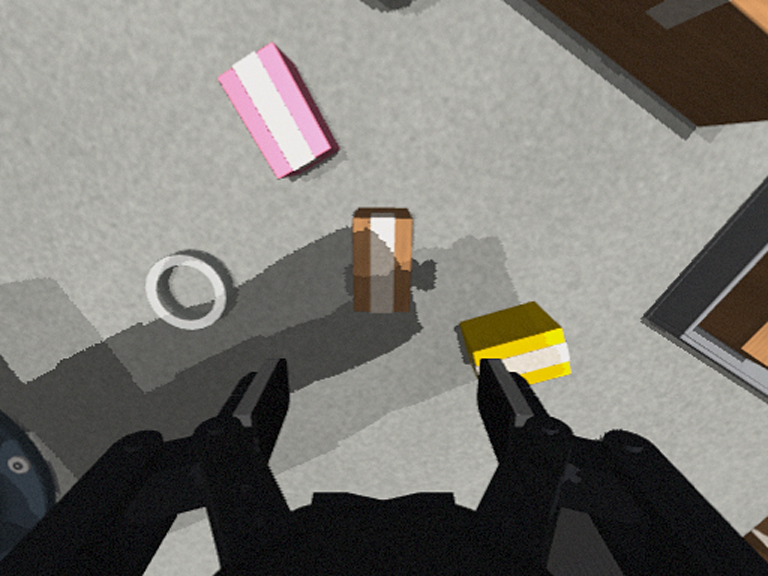

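The carton is upright again, top corners at (353,218) to (410,313). Open fingers sit further back than the TCP, so this time I'll go about 20 mm lower.

```bash
python3 - <<'E'
from h import *
C=ray('wrist',np.array([(353,218),(411,219),(410,313),(354,312)])/1.5,[.065]*4)
d=C[2]+C[3]-C[0]-C[1]; print(C.mean(0),ang(d),np.linalg.norm(d)/2); w=C[1]-C[0]+C[2]-C[3]; print(ang(w),np.linalg.norm(w)/2)
m=C.mean(0); to([m[0],m[1],.018],ang(d)+90)
E
```

```text
[ 0.49305172 -0.29860295  0.065     ] -148.27730542327217 0.0747611146478538
-59.21992452740135 0.04383371186759956
t 5.0167 pos [ 0.4941 -0.3003  0.1971] F [-0.6  0.8 -0.4] gap 0.0789
offset now-axes [-0.0008  0.4478 -0.0035] target-axes [ 0.      0.4478 -0.005 ] dr [ 0.0022 -0.0003  0.0012]
```

Emit:
drive_tool(offset=[[0,0.08,-0.005],[0,0.08,0],[0,0.08,0],[0,0.08,0],[0,0.06,0],[0,0.03,0],[0,0,0],[0,0,0]], dr=[[0.002,0,0.001],[0,0,0],[0,0,0],[0,0,0],[0,0,0],[0,0,0],[0,0,0],[0,0,0]])

```text
time_s: 5.68
position: [0.4927, -0.2984, 0.0265]
ee_rot: [-0.541, 1.907, -1.91]
contact_force: [0.8, -0.6, 1.7]
finger_gap: 0.0851
```

```bash
python3 -c "
from h import *
to([.493,-.2986,.018],-58.3)"
```

```text
t 5.6833 pos [ 0.4927 -0.2984  0.0265] F [ 0.8 -0.6  1.7] gap 0.0851
offset now-axes [-0.0003  0.0213  0.0008] target-axes [-0.0003  0.0213  0.0008] dr [-0.001  -0.     -0.0004]
```

Emit:
drive_tool(offset=[[0,0.022,0],[0,0,0],[0,0,0],[0,0,0]], dr=[[0,0,0],[0,0,0],[0,0,0],[0,0,0]])

```text
time_s: 6.02
position: [0.4944, -0.2994, 0.0199]
ee_rot: [-0.538, 1.903, -1.911]
contact_force: [-0.5, 1.4, -0.1]
finger_gap: 0.0851
```

Emit:
drive_tool(offset=[[0,0,0],[0,0,0],[0,0,0],[0,0,0],[0,0,0],[0,0,0],[0,0,0]], dr=[[0,0,0],[0,0,0],[0,0,0],[0,0,0],[0,0,0],[0,0,0],[0,0,0]], claw=-1, newtons=30)

```text
time_s: 6.6
position: [0.4955, -0.3, 0.0221]
ee_rot: [-0.535, 1.9, -1.913]
contact_force: [-0.5, 0.6, -2.1]
finger_gap: 0.0446
```

Emit:
drive_tool(offset=[[0,-0.04,0],[0,-0.07,0],[0,-0.08,0],[0,-0.08,0],[0,-0.06,0],[0,-0.02,0],[0,0,0],[0,0,0]], dr=[[0,0,0],[0,0,0],[0,0,0],[0,0,0],[0,0,0],[0,0.06,0],[0,0.06,0],[0,0.06,0]])

```text
time_s: 7.27
position: [0.4927, -0.2984, 0.1671]
ee_rot: [-0.273, 2.076, -2.082]
contact_force: [-0.3, -0.1, -2.3]
finger_gap: 0.0444
```

```bash
python3 -c "
from h import *
to([.372,.0753,.15],-81)"
```

```text
t 7.2667 pos [ 0.4927 -0.2984  0.1671] F [-0.3 -0.1 -2.3] gap 0.0444
offset now-axes [ 0.0478  0.0393 -0.9808] target-axes [ 0.1518  0.0427 -0.97  ] dr [-0.002   0.0679 -0.0018]
```

Emit:
drive_tool(offset=[[0,0,0],[0.01,0,-0.05],[0.015,0,-0.09],[0.015,0,-0.09],[0.015,0,-0.09],[0.015,0,-0.09],[0.015,0,-0.09],[0.015,0,-0.09],[0.015,0,-0.09],[0.015,0,-0.09],[0.015,0,-0.09],[0.01,0,-0.06],[0,0,-0.03],[0,0,0],[0,0,0]], dr=[[0,0.066,0],[0,0,0],[0,0,0],[0,0,0],[0,0,0],[0,0,0],[0,0,0],[0,0,0],[0,0,0],[0,0,0],[0,0,0],[0,0,0],[0,0,0],[0,0,0],[0,0,0]])

```text
time_s: 8.52
position: [0.371, 0.0656, 0.1635]
ee_rot: [-0.174, 2.143, -2.121]
contact_force: [-0.1, -0.4, -1.8]
finger_gap: 0.0445
```

```bash
python3 -c "
from h import *
to([.372,.0753,.15],-81)"
```

```text
t 8.5167 pos [0.371  0.0656 0.1635] F [-0.1 -0.4 -1.8] gap 0.0445
offset now-axes [-0.0063  0.0341 -0.0232] target-axes [-0.0062  0.0339 -0.0236] dr [ 0.0064  0.0066 -0.0032]
```

Emit:
drive_tool(offset=[[-0.018,0.02,-0.022],[0,0,0],[0,0,0]], dr=[[0.006,0.006,-0.003],[0,0,0],[0,0,0]])

```text
time_s: 8.77
position: [0.3802, 0.0645, 0.1548]
ee_rot: [-0.174, 2.145, -2.129]
contact_force: [0.0, 0.3, -0.8]
finger_gap: 0.0445
```

```bash
python3 - <<'E'
from h import *
to([.377,.0761,.05],-81); 
c=viewer.calibration('wrist')
import json; json.dump({k:np.array(v).tolist() for k,v in c.items()},open('cw.json','w'))
snap('wrist','w4.png')
a=np.radians(-171);ux=np.array([np.cos(a),np.sin(a)]);uy=np.array([-ux[1],ux[0]]);o=np.array([.4838,.0930])
P=lambda x,y,z:[*(o+x*ux+y*uy),z]
print(np.c_[proj('wrist',[P(.154,.03,.082),P(.154,-.03,.082),P(.174,.03,.082),P(.174,-.03,.082),P(.034,.025,.071),P(.034,-.025,.071),P(-.0486,.017,.14),P(-.0486,-.017,.14)])*1.5].round(0))
E
```

```text
t 8.7667 pos [0.3802 0.0645 0.1548] F [ 0.   0.3 -0.8] gap 0.0445
offset now-axes [ 0.0032  0.2621 -0.0281] target-axes [ 0.0033  0.2619 -0.03  ] dr [ 0.0046  0.0033 -0.    ]
[[412. 359.]
 [322. 358.]
 [411. 385.]
 [323. 385.]
 [408. 170.]
 [324. 170.]
 [402. -58.]
 [310. -59.]]
```

View pics/w4.png

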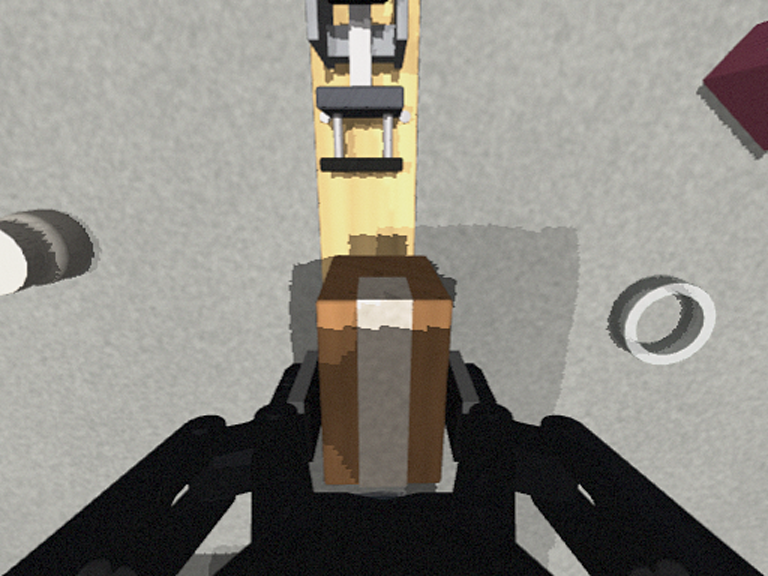

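```bash
python3 - <<'E'
from h import *
import json; c=json.load(open('cw.json'))
a=np.radians(-171);ux=np.array([np.cos(a),np.sin(a)]);uy=np.array([-ux[1],ux[0]]);o=np.array([.4838,.0930])
M=np.c_[ux,uy]
def loc(uv,z): return ((ray('wrist',np.array(uv)/1.5,z,c)[:,:2]-o)@M).round(4)
print('board L/R',loc([(313,80),(319,240),(418,80),(414,220)],[.012]*4))
print('pad top back/front',loc([(320,158),(402,158),(320,171),(402,171)],[.071]*4), 'as bottom',loc([(320,171),(402,171)],[.021]*2))
print('jaw plate top',loc([(317,87),(404,87),(318,108),(404,108)],[.074]*4))
print('carton end top', loc([(317,300),(451,302)],[.155+.043]*2))
E
```

```text
board L/R [[-0.0238 -0.0393]
 [ 0.0883 -0.0401]
 [-0.0242  0.0333]
 [ 0.0722  0.0336]]
pad top back/front [[ 0.0272 -0.0274]
 [ 0.0269  0.0212]
 [ 0.0346 -0.0277]
 [ 0.0343  0.0213]] as bottom [[ 0.0363 -0.0356]
 [ 0.0359  0.0232]]
jaw plate top [[-0.0103 -0.027 ]
 [-0.0105  0.0214]
 [ 0.0004 -0.0269]
 [ 0.0002  0.0216]]
carton end top [[ 0.0706 -0.0103]
 [ 0.0708  0.0332]]
```

Emit:
drive_tool(offset=[[0,0,-0.036],[0,0,0],[0,0,0]], dr=[[0.004,0.003,0],[0,0,0],[0,0,0]])

```text
time_s: 9.07
position: [0.3798, 0.0673, 0.1544]
ee_rot: [-0.181, 2.146, -2.124]
contact_force: [0.1, -1.0, -1.7]
finger_gap: 0.0447
```

```bash
python3 -c "
from h import *
to([.3779,.0789,.034],-81)"
```

```text
t 9.0667 pos [0.3798 0.0673 0.1544] F [ 0.1 -1.  -1.7] gap 0.0447
offset now-axes [-0.0006  0.3012 -0.0263] target-axes [ 1.000e-04  3.009e-01 -2.940e-02] dr [0.0065 0.0063 0.0009]
```

Emit:
drive_tool(offset=[[0,0,-0.025],[0,0,-0.025],[0,0,0],[0,0,0],[0,0,0]], dr=[[0.003,0.004,0],[0.003,0.004,0],[0,0,0],[0,0,0],[0,0,0]])

```text
time_s: 9.48
position: [0.3792, 0.0714, 0.1549]
ee_rot: [-0.187, 2.148, -2.116]
contact_force: [0.6, -1.2, -0.6]
finger_gap: 0.0448
```

```bash
python3 -c "
from h import *
to([.3779,.0789,.034],-81)"
```

```text
t 9.4833 pos [0.3792 0.0714 0.1549] F [ 0.6 -1.2 -0.6] gap 0.0448
offset now-axes [-0.0004  0.3026 -0.0145] target-axes [ 2.000e-04  3.024e-01 -1.910e-02] dr [0.0097 0.0103 0.0006]
```

Emit:
drive_tool(offset=[[0,0,-0.02],[0,0,-0.02],[0,0,-0.02],[0,0,-0.01],[0,0,0],[0,0,0]], dr=[[0.01,0.01,0],[0.01,0.01,0],[0.008,0.008,0],[0,0,0],[0,0,0],[0,0,0]])

```text
time_s: 9.98
position: [0.3804, 0.0637, 0.1553]
ee_rot: [-0.18, 2.134, -2.136]
contact_force: [0.1, -0.3, -1.7]
finger_gap: 0.0441
```

```bash
python3 -c "
from h import *
to([.3779,.0789,.034],-81)"
```

```text
t 9.9833 pos [0.3804 0.0637 0.1553] F [ 0.1 -0.3 -1.7] gap 0.0441
offset now-axes [-0.0006  0.3031 -0.0388] target-axes [ 1.000e-04  3.032e-01 -3.860e-02] dr [-0.0005  0.0064  0.0006]
```

Emit:
drive_tool(offset=[[0,0,-0.04],[0,0,-0.03],[0,0,-0.02],[0,0,0],[0,0,0]], dr=[[0,0,0],[0,0,0],[0,0,0],[0,0,0],[0,0,0]])

```text
time_s: 10.4
position: [0.3775, 0.0805, 0.1555]
ee_rot: [-0.209, 2.142, -2.1]
contact_force: [-0.4, -0.2, -2.3]
finger_gap: 0.0446
```

```bash
python3 -c "
from h import *
to([.3779,.0789,.034],-81)"
```

```text
t 10.4 pos [0.3775 0.0805 0.1555] F [-0.4 -0.2 -2.3] gap 0.0446
offset now-axes [-0.0005  0.3035  0.0101] target-axes [-3.000e-04  3.037e-01  4.100e-03] dr [0.0125 0.0232 0.0009]
```

Emit:
drive_tool(offset=[[0,0,0],[0,0,0],[0,0,0],[0,0,0],[0,0,0],[0,0,0]], dr=[[0,0,0],[0,0,0],[0,0,0],[0,0,0],[0,0,0],[0,0,0]])

```text
time_s: 10.9
position: [0.3775, 0.0804, 0.1555]
ee_rot: [-0.209, 2.141, -2.101]
contact_force: [0.1, -0.1, -1.4]
finger_gap: 0.0445
```

```bash
python3 -c "
from h import *
to([.3779,.0789,.034],-81)"
```

```text
t 10.9 pos [0.3775 0.0804 0.1555] F [ 0.1 -0.1 -1.4] gap 0.0445
offset now-axes [-0.0005  0.3035  0.0097] target-axes [-3.000e-04  3.037e-01  3.800e-03] dr [0.0123 0.0232 0.0009]
```

Emit:
drive_tool(offset=[[0,0,0],[0,0,0],[0,0,0]], dr=[[0.012,0.023,0],[0,0,0],[0,0,0]])

```text
time_s: 11.15
position: [0.3797, 0.0675, 0.1555]
ee_rot: [-0.182, 2.145, -2.125]
contact_force: [-0.7, 1.0, -2.3]
finger_gap: 0.0442
```

```bash
python3 -c "
from h import *
to([.3779,.0789,.034],-81)"
```

```text
t 11.15 pos [0.3797 0.0675 0.1555] F [-0.7  1.  -2.3] gap 0.0442
offset now-axes [-0.0008  0.3039 -0.026 ] target-axes [ 0.      0.3036 -0.0289] dr [0.006  0.0071 0.001 ]
```

```bash
python3 -c "
from h import *
s=ctrl.observe();print(s['joint_pos'].round(3));print(R.from_rotvec(s['ee_rot']).as_matrix().round(3))"
```

```text
[ 1.680e-01 -1.000e-03 -4.120e-01  1.162e+00  9.000e-03  3.141e+00]
[[-0.986 -0.003  0.167]
 [-0.167  0.009 -0.986]
 [ 0.002 -1.    -0.009]]
```

J6 is at its limit of 3.141 rad, which explains the odd coupling. I'll accept about 3° of yaw error, well inside the 14° allowed, and place it with the yaw at -77.5°.

Emit:
drive_tool(offset=[[0,0,0],[0,0,-0.025],[0,0,-0.02],[0,0,0],[0,0,0]], dr=[[0.005,-0.036,0],[0,0,0],[0,0,0],[0,0,0],[0,0,0]])

```text
time_s: 11.57
position: [0.3757, 0.0849, 0.1555]
ee_rot: [-0.239, 2.104, -2.102]
contact_force: [0.2, -0.0, -1.7]
finger_gap: 0.0442
```

```bash
python3 -c "
from h import *
to([.3779,.0789,.034],-77.5);print(ctrl.observe()['joint_pos'].round(3))"
```

```text
t 11.5667 pos [0.3757 0.0849 0.1555] F [ 0.2 -0.  -1.7] gap 0.0442
offset now-axes [-0.0023  0.3037  0.0162] target-axes [-0.002   0.3037  0.0158] dr [0.0007 0.0042 0.0008]
[ 2.210e-01 -2.000e-03 -4.130e-01  1.161e+00  1.000e-03  3.138e+00]
```

Emit:
drive_tool(offset=[[0,0.03,0.016],[0,0.06,0],[0,0.06,0],[0,0.05,0],[0,0.03,0],[0,0,0],[0,0,0]], dr=[[0,0,0],[0,0,0],[0,0,0],[0,0,0],[0,0,0],[0,0,0],[0,0,0]])

```text
time_s: 12.15
position: [0.3786, 0.0776, 0.0611]
ee_rot: [-0.235, 2.103, -2.101]
contact_force: [-0.3, -0.5, -1.2]
finger_gap: 0.0442
```

```bash
python3 -c "
from h import *
to([.3779,.0789,.034],-77.5);print(ctrl.observe()['joint_pos'].round(3))"
```

```text
t 12.15 pos [0.3786 0.0776 0.0611] F [-0.3 -0.5 -1.2] gap 0.0442
offset now-axes [ 0.0011  0.0677 -0.0035] target-axes [ 0.001   0.0677 -0.0035] dr [ 0.0004  0.0039 -0.0013]
[ 2.020e-01  7.100e-02 -5.910e-01  9.070e-01  1.000e-03  3.119e+00]
```

Emit:
drive_tool(offset=[[0,0.03,-0.003],[0,0.02,0],[0,0.01,0],[0,0,0],[0,0,0]], dr=[[0,0,0],[0,0,0],[0,0,0],[0,0,0],[0,0,0]])

```text
time_s: 12.57
position: [0.3808, 0.0788, 0.0394]
ee_rot: [-0.23, 2.101, -2.099]
contact_force: [-0.3, -0.4, -1.7]
finger_gap: 0.0445
```

Emit:
drive_tool(offset=[[0,0.006,0],[0,0,0]], dr=[[0,0,0],[0,0,0]])

```text
time_s: 12.73
position: [0.3814, 0.0789, 0.0378]
ee_rot: [-0.228, 2.101, -2.098]
contact_force: [-0.6, 0.7, -1.8]
finger_gap: 0.0442
```

Emit:
drive_tool(offset=[[0.004,0.008,0],[0,0.008,0],[0,0,0]], dr=[[0,0,0],[0,0,0],[0,0,0]])

```text
time_s: 12.98
position: [0.3807, 0.0807, 0.0328]
ee_rot: [-0.226, 2.105, -2.092]
contact_force: [0.2, 0.9, -1.7]
finger_gap: 0.0445
```

Emit:
drive_tool(offset=[[0,0.008,0],[0,0,0]], dr=[[0,0,0],[0,0,0]])

```text
time_s: 13.15
position: [0.382, 0.0812, 0.0312]
ee_rot: [-0.223, 2.104, -2.089]
contact_force: [0.2, -0.5, -1.0]
finger_gap: 0.0444
```

Emit:
drive_tool(offset=[[0.004,0.008,0],[0,0,0]], dr=[[0,0,0],[0,0,0]])

```text
time_s: 13.32
position: [0.3829, 0.0816, 0.0301]
ee_rot: [-0.216, 2.102, -2.086]
contact_force: [-0.0, -1.0, -2.2]
finger_gap: 0.0445
```

Emit:
drive_tool(offset=[[0,0.01,0],[0,0,0]], dr=[[0,0,0],[0,0,0]])

```text
time_s: 13.48
position: [0.3848, 0.0821, 0.028]
ee_rot: [-0.211, 2.101, -2.083]
contact_force: [0.2, 0.9, -2.3]
finger_gap: 0.0447
```

```bash
python3 -c "
from h import *
to([.3779,.0789,.030],-77.5);s=ctrl.observe();print(s['joint_pos'].round(3),R.from_rotvec(s['ee_rot']).as_matrix().round(3))"
```

```text
t 13.4833 pos [0.3848 0.0821 0.028 ] F [ 0.2  0.9 -2.3] gap 0.0447
offset now-axes [ 0.0186 -0.0054  0.004 ] target-axes [ 0.0187 -0.0049  0.0042] dr [ 0.0038  0.0042 -0.0155]
[ 0.205  0.104 -0.652  0.791  0.006  3.122] [[-0.975  0.022  0.223]
 [-0.223  0.011 -0.975]
 [-0.024 -1.    -0.006]]
```

```bash
python3 - <<'E'
from h import *
print(ctrl.observe()['contact_force'],ctrl.observe()['ft_torque'])
snap('scene','s2.png',5,(240,110,370,220))
E
```

```text
[ 0.1567181   0.91004605 -2.28224798] [-0.04331244  0.08642363 -0.02151837]
```

View pics/s2.png

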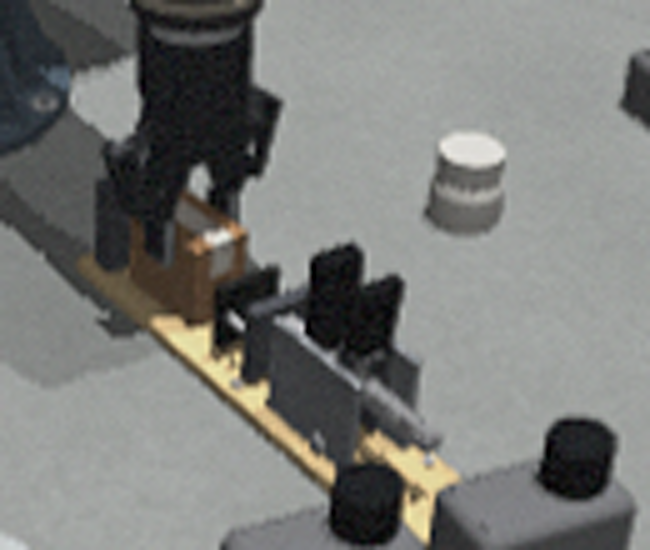

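Emit:
drive_tool(offset=[[0.015,0,0],[0.008,0,0],[0,0.005,0],[0,0,0]], dr=[[0.004,0,-0.016],[0,0,-0.008],[0,0,0],[0,0,0]])

```text
time_s: 13.87
position: [0.3767, 0.0799, 0.0273]
ee_rot: [-0.25, 2.105, -2.11]
contact_force: [0.4, 0.8, -1.4]
finger_gap: 0.0447
```

```bash
python3 -c "
from h import *
to([.3779,.0789,.030],-77.5)"
```

```text
t 13.8667 pos [0.3767 0.0799 0.0273] F [ 0.4  0.8 -1.4] gap 0.0447
offset now-axes [-0.0023 -0.0067  0.003 ] target-axes [-0.0024 -0.0067  0.003 ] dr [-0.0009  0.0041  0.0074]
```

Emit:
drive_tool(offset=[[0,0.012,0],[0,0,0],[0,0,0]], dr=[[0,0,0.005],[0,0,0],[0,0,0]])

```text
time_s: 14.12
position: [0.3777, 0.0799, 0.0243]
ee_rot: [-0.238, 2.101, -2.104]
contact_force: [0.7, 1.0, -2.4]
finger_gap: 0.0445
```

Emit:
drive_tool(offset=[[0,0.012,0],[0,0,0],[0,0,0]], dr=[[0,0,0],[0,0,0],[0,0,0]])

```text
time_s: 14.37
position: [0.3793, 0.0803, 0.0212]
ee_rot: [-0.233, 2.101, -2.101]
contact_force: [-0.7, -0.7, -0.9]
finger_gap: 0.0444
```

```bash
python3 -c "
from h import *
to([.3779,.0789,.030],-77.5)"
```

```text
t 14.3667 pos [0.3793 0.0803 0.0212] F [-0.7 -0.7 -0.9] gap 0.0444
offset now-axes [ 0.0041 -0.0221  0.0027] target-axes [ 0.0041 -0.0221  0.0027] dr [-0.0004  0.0041 -0.0021]
```

```bash
python3 - <<'E'
from h import *
s=ctrl.observe(); M=R.from_rotvec(s['ee_rot']).as_matrix(); print(s['contact_force'])
im=viewer.camera('scene')[:,:,::-1]; a,b,c,d=255,125,305,185
big=cv2.resize(im[b:d,a:c],None,fx=8,fy=8,interpolation=cv2.INTER_CUBIC)
o=np.hstack([big,big.copy()])
L=M[:,0]*[1,1,0]; W=M[:,2]*[1,1,0]
p0=s['position']*[1,1,0]-.0015*L
for k,(z,col) in enumerate([(.012,(0,255,0)),(-.001,(255,0,255))]):
    P=[p0+i*.0375*L+j*.0225*W+[0,0,z+h] for h in (0,.065) for i,j in ((-1,-1),(-1,1),(1,1),(1,-1))]
    q=((proj('scene',P)-[a-.5,b-.5])*8+[400 if 1 else 0,0]).astype(int)
    for r in (0,4): cv2.polylines(o,[q[r:r+4]],True,col,1)
cv2.imwrite('pics/s3.png',o)
E
```

```text
[-0.66127066 -0.70383796 -0.93168626]
```

View pics/s3.png

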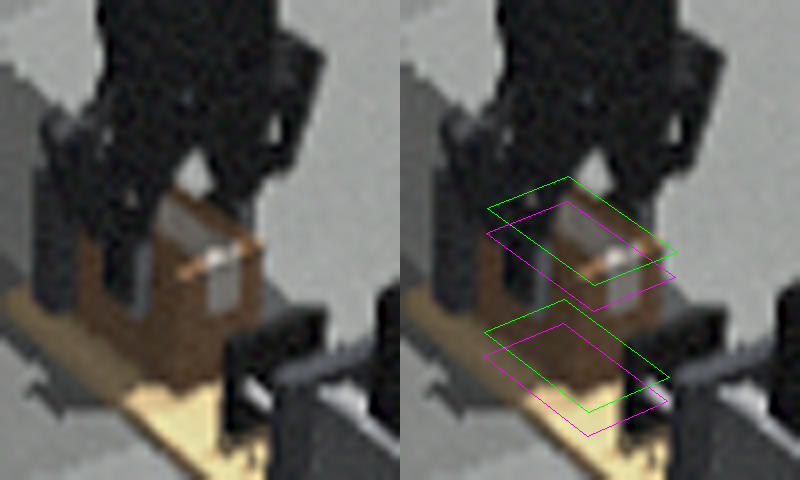

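The carton appears to stand on the board: its bottom edge meets the yellow wood at about (178,388), with a fingertip some 20 mm above that. I'll release it.

Emit:
drive_tool(offset=[[0,0,0],[0,0,0],[0,0,0],[0,0,0],[0,0,0],[0,0,0],[0,0,0]], dr=[[0,0,0],[0,0,0],[0,0,0],[0,0,0],[0,0,0],[0,0,0],[0,0,0]], claw=1)

```text
time_s: 15.0
position: [0.3781, 0.0801, 0.0198]
ee_rot: [-0.237, 2.102, -2.103]
contact_force: [0.4, 0.4, -0.2]
finger_gap: 0.0851
```

Emit:
drive_tool(offset=[[0,-0.04,0],[0,-0.08,0],[0,-0.08,0],[0,-0.08,0],[0,-0.08,0],[0,-0.08,0],[0,-0.08,0],[0,-0.04,0],[0,0,0],[0,0,0]], dr=[[0,0,0],[0,0,0],[0,0,0],[0,0,0],[0,0,0],[0,0,0],[0,0,0],[0,0,0],[0,0,0],[0,0,0]])

```text
time_s: 15.83
position: [0.3753, 0.0796, 0.2541]
ee_rot: [-0.239, 2.103, -2.104]
contact_force: [0.9, 0.7, 0.1]
finger_gap: 0.0857
```

```bash
python3 - <<'E'
from h import *
to([.3779,.0789,.22],-77.5); 
c=viewer.calibration('wrist')
import json; json.dump({k:np.array(v).tolist() for k,v in c.items()},open('cw.json','w'))
snap('wrist','w5.png')
E
```

```text
t 15.8333 pos [0.3753 0.0796 0.2541] F [0.9 0.7 0.1] gap 0.0857
offset now-axes [-0.006   0.0852  0.0031] target-axes [-0.0059  0.0852  0.0031] dr [-0.0003  0.0042  0.0013]
```

View pics/w5.png

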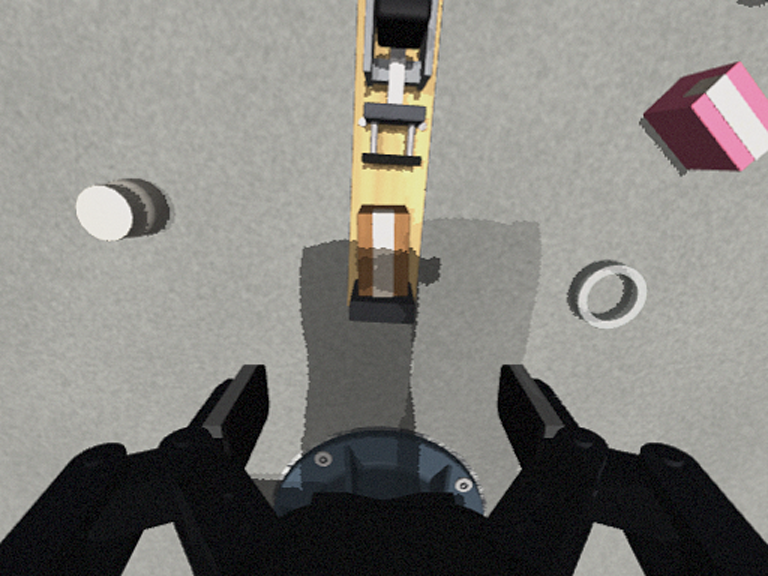

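Emit:
drive_tool(offset=[[0,0,0],[0,0,0],[0,0,0],[0,0,0],[0,0,0],[0,0,0],[0,0,0],[0,0,0],[0,0,0],[0,0,0],[0,0,0],[0,0,0],[0,0,0],[0,0,0.06],[0,0,0.06],[0,0,0.06],[0,0,0.06],[0,0,0],[0,0,0]], dr=[[0,-0.072,0],[0,-0.072,0],[0,-0.072,0],[0,-0.072,0],[0,-0.072,0],[0,-0.072,0],[0,-0.072,0],[0,-0.072,0],[0,-0.072,0],[0,-0.072,0],[0,-0.072,0],[0,-0.072,0],[0,-0.072,0],[0,0,0],[0,0,0],[0,0,0],[0,0,0],[0,0,0],[0,0,0]])

```text
time_s: 17.47
position: [0.4612, 0.0966, 0.2251]
ee_rot: [-1.33, 1.085, -1.044]
contact_force: [-0.3, 0.3, -0.2]
finger_gap: 0.085
```

```bash
cat >> h.py <<'E'
a=np.radians(-171);UX=np.array([np.cos(a),np.sin(a)]);UY=np.array([-UX[1],UX[0]]);O=np.array([.4833,.0961])
def loc(P): return ((np.array(P)[:,:2]-O)@np.c_[UX,UY]).round(4)
def wld(x,y,z): return [*(O+x*UX+y*UY),z]
E
python3 - <<'E'
from h import *
import json; c=json.load(open('cw.json'))
f=lambda uv,z: loc(ray('wrist',np.array(uv)/1.5,[z]*len(uv),c))
q=f([(358,213),(410,213),(409,297),(357,297)],.077);print('carton',q,q.mean(0))
print('pad front bottom',f([(362,165),(421,165)],.021),'pad front top',f([(362,163),(421,163)],.071),'board edges',f([(352,150),(433,150)],.012))
print('anvil top',f([(350,303),(415,303)],.082))
to(wld(-.066,0,.254),9)
E
```

```text
carton [[ 0.0759 -0.025 ]
 [ 0.0728  0.019 ]
 [ 0.1482  0.0249]
 [ 0.1515 -0.0222]] [ 0.1121   -0.000825]
pad front bottom [[ 0.0381 -0.0264]
 [ 0.0343  0.0296]] pad front top [[ 0.0353 -0.0241]
 [ 0.032   0.0248]] board edges [[ 0.0253 -0.0371]
 [ 0.0199  0.0406]]
anvil top [[ 0.1558 -0.028 ]
 [ 0.1518  0.0303]]
t 17.4667 pos [0.4612 0.0966 0.2251] F [-0.3  0.3 -0.2] gap 0.085
offset now-axes [ 0.0196 -0.0808  0.2157] target-axes [ 0.01   -0.0722  0.2194] dr [0.0251 0.0278 0.0011]
```

The carton stands at clamp x 112, y -1 mm, and the jaw is at about 0. Next I move over the trigger and handle.

Emit:
drive_tool(offset=[[0,0,0.05],[0.004,0,0.06],[0.004,0,0.06],[0,0,0.05],[0,0,0],[0,0,0],[0,0,0]], dr=[[0.025,0.028,0],[0,0,0],[0,0,0],[0,0,0],[0,0,0],[0,0,0],[0,0,0]])

```text
time_s: 18.05
position: [0.5451, 0.1072, 0.218]
ee_rot: [-1.287, 1.1, -1.092]
contact_force: [-0.7, 0.4, -0.1]
finger_gap: 0.0856
```

```bash
python3 - <<'E'
from h import *
to(wld(-.066,0,.200),9)
c=viewer.calibration('wrist')
import json; json.dump({k:np.array(v).tolist() for k,v in c.items()},open('cw.json','w'))
snap('wrist','w6.png')
print((proj('wrist',[wld(-.0486,.017,.14),wld(-.0486,-.017,.14),wld(-.1006,.017,.14),wld(-.1006,-.017,.14)])*1.5).round())
E
```

```text
t 18.05 pos [0.5451 0.1072 0.218 ] F [-0.7  0.4 -0.1] gap 0.0856
offset now-axes [0.003  0.0448 0.0085] target-axes [0.0031 0.0449 0.0081] dr [ 0.0059 -0.0016  0.0013]
[[362. 317.]
 [361. 267.]
 [441. 317.]
 [444. 267.]]
```

View pics/w6.png

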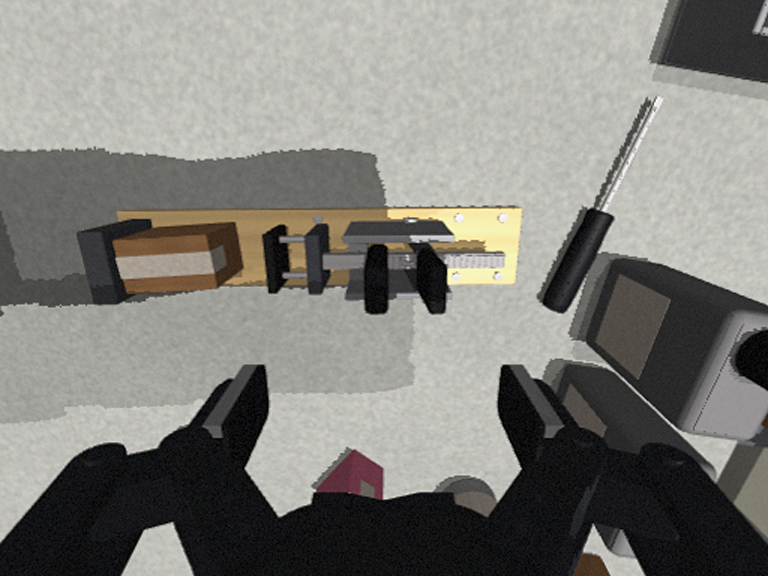

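The handle's front edge is at x≈364 and the trigger's back at ≈445, both as predicted. Before lowering I'll check how close the oil containers are.

```bash
python3 - <<'E'
from h import *
# near lower front edges of oils in top1 (1.5x): bottom edge rows ~200
print(ray('top',np.array([(270,198),(320,198),(334,203),(387,200)])/1.5,[0.0]*4).round(3))
print(ray('top',np.array([(262,165),(318,165),(331,170),(387,170)])/1.5,[0.15]*4).round(3))
E
```

```text
[[ 0.766  0.133  0.   ]
 [ 0.763  0.04   0.   ]
 [ 0.753  0.014  0.   ]
 [ 0.757 -0.085  0.   ]]
[[ 0.774  0.123  0.15 ]
 [ 0.772  0.031  0.15 ]
 [ 0.763  0.01   0.15 ]
 [ 0.761 -0.081  0.15 ]]
```

Emit:
drive_tool(offset=[[0.003,0,0.009],[0,0.05,0],[0,0.07,0],[0,0.07,0],[0,0.06,0],[0,0.03,0],[0,0,0],[0,0,0]], dr=[[0.006,-0.001,0.001],[0,0,0],[0,0,0],[0,0,0],[0,0,0],[0,0,0],[0,0,0],[0,0,0]])

```text
time_s: 18.77
position: [0.5462, 0.1058, 0.1053]
ee_rot: [-1.272, 1.086, -1.096]
contact_force: [-1.1, 1.1, 1.1]
finger_gap: 0.0851
```

```bash
python3 - <<'E'
from h import *
to(wld(-.066,0,.100),9)
E
```

```text
t 18.7667 pos [0.5462 0.1058 0.1053] F [-1.1  1.1  1.1] gap 0.0851
offset now-axes [-0.0007  0.0133  0.0058] target-axes [-0.0007  0.0133  0.0059] dr [-0.0061  0.0003 -0.0002]
```

Emit:
drive_tool(offset=[[0,0,0],[0,0,0],[0,0,0],[0,0,0],[0,0,0],[0,0,0],[0,0,0],[0,0,0]], dr=[[0,0,0],[0,0,0],[0,0,0],[0,0,0],[0,0,0],[0,0,0],[0,0,0],[0,0,0]], claw=-0.3, newtons=40)

```text
time_s: 19.43
position: [0.5484, 0.1061, 0.1195]
ee_rot: [-1.261, 1.077, -1.101]
contact_force: [-1.0, 0.5, 0.8]
finger_gap: 0.0302
```

```bash
cat >> h.py <<'E'
def jawpx(f):
    "scene crop of the clamp saved without viewing; jaw travel from the dark pad is measured by hand"
    im=viewer.camera('scene')[:,:,::-1]; cv2.imwrite('pics/'+f,im); return im
E
python3 - <<'E'
from h import *
to(wld(-.066,0,.100),9); s=ctrl.observe(); print(loc([s['position']]))
jawpx('j1.png')
E
```

```text
t 19.4333 pos [0.5484 0.1061 0.1195] F [-1.   0.5  0.8] gap 0.0302
offset now-axes [-0.0007  0.0489 -0.0009] target-axes [-0.0008  0.0489  0.0002] dr [-0.0151  0.0004 -0.0005]
[[-0.0659  0.0003]]
```

```bash
cat >> h.py <<'E'
def prof(n='wrist',ys=(-.02,-.015,.015,.02),x0=-.02,x1=.112,z=.071,show=True):
    im=viewer.camera(n).astype(np.float32); xs=np.arange(x0,x1,.002)
    for y in ys:
        q=proj(n,[wld(x,y,z) for x in xs]).astype(np.float32)
        v=cv2.remap(im,q[None,:,0],q[None,:,1],cv2.INTER_LINEAR)[0]
        yel=(v[:,0]-v[:,2]).astype(int)
        if show: print(y,q[[0,-1]].round().tolist(),'\n',' '.join(f'{int(x*1000)}:{int(b.mean())}/{k}' for x,b,k in zip(xs+1e-6,v,yel)))
    return im
E
python3 - <<'E'
from h import *
im=prof(ys=(.02,-.02)); cv2.imwrite('pics/w7.png',im[:,:,::-1])
E
```

```text
0.02 [[201.0, 226.0], [49.0, 228.0]] 
 -19:181/5 -17:187/5 -15:188/5 -13:180/7 -11:184/6 -9:122/5 -7:36/-2 -5:47/-4 -3:48/-3 -1:48/-5 0:48/-4 2:44/-3 4:151/2 6:177/6 8:178/5 10:181/6 12:185/5 14:182/7 16:191/6 18:182/6 20:176/6 22:175/4 24:183/6 26:96/5 28:16/0 30:28/-1 32:19/5 34:21/3 36:43/3 38:174/4 40:180/7 42:180/3 44:185/7 46:186/5 48:174/5 50:169/6 52:177/6 54:178/3 56:173/5 58:181/4 60:185/5 62:182/6 64:177/6 66:173/4 68:173/4 70:178/4 72:187/6 74:185/6 76:90/30 78:77/44 80:71/45 82:75/48 84:73/50 86:72/51 88:77/55 90:88/62 92:76/60 94:101/77 96:103/74 98:102/74 100:82/61 102:83/59 104:82/60 106:80/56 108:77/55 110:74/56
-0.02 [[198.0, 182.0], [37.0, 183.0]] 
 -19:135/68 -17:39/1 -15:36/-3 -13:36/-2 -11:32/1 -9:33/-2 -7:43/-3 -5:66/-5 -3:65/-5 -1:68/-3 0:67/-4 2:65/-3 4:100/31 6:135/57 8:133/58 10:119/37 12:102/34 14:45/1 16:50/2 18:51/1 20:48/5 22:12/2 24:13/1 26:17/-2 28:17/0 30:26/0 32:28/5 34:30/1 36:22/-2 38:153/78 40:149/77 42:147/78 44:138/74 46:46/35 48:48/33 50:51/35 52:47/35 54:50/34 56:45/35 58:51/36 60:52/35 62:55/32 64:44/38 66:53/31 68:52/37 70:50/38 72:47/35 74:49/35 76:49/34 78:57/41 80:97/71 82:105/73 84:103/74 86:105/73 88:102/74 90:104/73 92:103/74 94:102/71 96:103/71 98:100/73 100:100/71 102:100/70 104:100/71 106:99/69 108:100/69 110:100/69[ WARN:0@1.330] global loadsave.cpp:1063 imwrite_ Unsupported depth image for selected encoder is fallbacked to CV_8U.
```

Emit:
drive_tool(offset=[[0,0,0],[0,0,0],[0,0,0],[0,0,0],[0,0.03,0],[0,0.03,0],[0,0,0],[0,0,0]], dr=[[0,0,0],[0,0,0],[0,0,0],[0,0,0],[-0.01,0,0],[-0.006,0,0],[0,0,0],[0,0,0]], claw=1)

```text
time_s: 20.2
position: [0.5501, 0.1064, 0.0929]
ee_rot: [-1.281, 1.094, -1.09]
contact_force: [-0.4, 0.5, 0.1]
finger_gap: 0.0856
```

```bash
python3 - <<'E'
from h import *
to(wld(-.066,0,.100),9); s=ctrl.observe(); print(loc([s['position']]))
prof(ys=(.02,-.02),x1=.08); prof(ys=(.01,-.01),x0=-.12,x1=-.03,z=.14)
E
```

```text
t 20.2 pos [0.5501 0.1064 0.0929] F [-0.4  0.5  0.1] gap 0.0856
offset now-axes [-0.0006 -0.0178 -0.004 ] target-axes [-0.0006 -0.0178 -0.004 ] dr [ 0.0017  0.0005 -0.0005]
[[-0.0676  0.0002]]
0.02 [[194.0, 240.0], [69.0, 240.0]] 
 -19:181/5 -17:185/7 -15:178/7 -13:179/4 -11:171/6 -9:108/1 -7:30/2 -5:47/-4 -3:48/-3 -1:47/-4 0:49/-4 2:50/-1 4:123/3 6:183/6 8:181/7 10:182/7 12:179/5 14:183/5 16:184/6 18:175/6 20:172/5 22:170/4 24:181/5 26:85/3 28:13/2 30:20/0 32:19/2 34:21/3 36:16/2 38:187/9 40:180/6 42:171/5 44:171/5 46:176/4 48:178/5 50:177/5 52:174/5 54:175/4 56:175/8 58:174/6 60:172/5 62:173/3 64:174/6 66:181/6 68:177/5 70:175/4 72:181/7 74:184/5 76:83/22 78:66/49
-0.02 [[191.0, 192.0], [58.0, 192.0]] 
 -19:30/-6 -17:31/0 -15:34/-4 -13:35/-3 -11:32/-6 -9:36/-2 -7:35/-2 -5:65/-3 -3:66/-7 -1:65/-6 0:63/-5 2:63/-5 4:87/29 6:137/76 8:106/57 10:46/18 12:2/4 14:8/-8 16:10/0 18:12/0 20:10/0 22:17/1 24:17/5 26:16/2 28:17/0 30:25/0 32:31/0 34:27/1 36:29/3 38:147/77 40:134/71 42:46/34 44:46/33 46:50/35 48:49/33 50:49/35 52:47/34 54:47/33 56:49/36 58:49/36 60:48/36 62:51/33 64:51/34 66:52/35 
[... 314 characters left out ...]
 -75:177/4 -73:181/7 -71:187/5 -69:189/6 -67:186/6 -65:127/6 -63:7/0 -61:21/-2 -59:20/-4 -57:18/2 -55:17/0 -53:13/-2 -51:8/2 -49:184/7 -47:179/6 -45:184/4 -43:184/6 -41:181/6 -39:184/7 -37:180/6 -35:179/7 -33:178/6 -31:177/5
-0.01 [[358.0, 253.0], [184.0, 253.0]] 
 -119:15/0 -117:79/0 -115:83/0 -113:83/0 -111:18/0 -109:14/3 -107:9/3 -105:208/7 -103:207/7 -101:9/0 -99:17/0 -97:15/-4 -95:8/-1 -93:13/1 -91:14/0 -89:13/7 -87:10/2 -85:11/0 -83:17/-7 -81:126/-3 -79:77/-1 -77:78/-1 -75:81/-2 -73:81/0 -71:78/0 -69:77/0 -67:79/-1 -65:18/1 -63:12/-2 -61:19/-1 -59:18/5 -57:19/-1 -55:18/1 -53:13/0 -51:11/0 -49:73/-1 -47:82/-2 -45:81/-1 -43:81/0 -41:180/6 -39:183/5 -37:179/6 -35:184/6 -33:177/6 -31:183/8
```

The trigger is released, paddle from -102 to -90 mm, and the jaw is at about 3 mm. The fingers slid up over the top, as they did on the carton, so I'll grip deeper and hold downwards.

Emit:
drive_tool(offset=[[0,0.016,-0.01],[0,0,0],[0,0,0]], dr=[[0.002,0,0],[0,0,0],[0,0,0]])

```text
time_s: 20.55
position: [0.5465, 0.1059, 0.0875]
ee_rot: [-1.277, 1.091, -1.092]
contact_force: [0.3, -0.4, -0.4]
finger_gap: 0.0853
```

Emit:
drive_tool(offset=[[0,0,0],[0,0,0],[0,0,0],[0,0,0]], dr=[[0,0,0],[0,0,0],[0,0,0],[0,0,0]], claw=0.1, newtons=40)

```text
time_s: 20.88
position: [0.5511, 0.1067, 0.0908]
ee_rot: [-1.27, 1.085, -1.096]
contact_force: [7.1, 0.7, -4.7]
finger_gap: 0.047
```

```bash
python3 - <<'E'
from h import *
to(wld(-.066,0,.090),9); s=ctrl.observe(); print(loc([s['position']]))
prof(ys=(.01,),x0=-.12,x1=-.04,z=.14)
E
```

```text
t 20.8833 pos [0.5511 0.1067 0.0908] F [ 7.1  0.7 -4.7] gap 0.047
offset now-axes [-0.0005  0.0019 -0.0065] target-axes [-0.0004  0.002  -0.0065] dr [-0.0071  0.0005 -0.0006]
[[-0.0686  0.0002]]
0.01 [[354.0, 289.0], [204.0, 290.0]] 
 -119:24/-5 -117:22/-2 -115:26/-3 -113:24/0 -111:26/0 -109:27/-5 -107:21/0 -105:22/0 -103:25/-2 -101:22/-2 -99:19/-2 -97:15/-1 -95:29/-2 -93:11/0 -91:84/3 -89:16/-2 -87:19/2 -85:23/0 -83:15/-1 -81:16/-3 -79:44/0 -77:195/7 -75:197/6 -73:193/7 -71:194/8 -69:190/7 -67:184/4 -65:185/5 -63:15/-2 -61:15/0 -59:21/-3 -57:17/-1 -55:20/0 -53:19/1 -51:16/-2 -49:187/5 -47:193/7 -45:193/6 -43:21/-4 -41:21/2
```

It works: the paddle has moved to -90..-79 mm. I'll continue to a full squeeze.

Emit:
drive_tool(offset=[[0,0.004,0],[0,0.004,0],[0,0.004,0],[0,0.004,0],[0,0,0]], dr=[[0,0,0],[0,0,0],[0,0,0],[0,0,0],[0,0,0]], claw=-0.25)

```text
time_s: 21.35
position: [0.5485, 0.1063, 0.0909]
ee_rot: [-1.271, 1.085, -1.095]
contact_force: [5.1, 1.3, -16.6]
finger_gap: 0.0321
```

```bash
python3 - <<'E'
from h import *
to(wld(-.066,0,.090),9); s=ctrl.observe(); print(loc([s['position']]))
prof(ys=(.01,),x0=-.12,x1=-.04,z=.14);prof(ys=(.02,),x1=.08)
E
```

```text
t 21.35 pos [0.5485 0.1063 0.0909] F [  5.1   1.3 -16.6] gap 0.0321
offset now-axes [-0.0003  0.0024  0.0001] target-axes [-0.0003  0.0024  0.0001] dr [-0.0066  0.0009 -0.0007]
[[-0.066   0.0001]]
0.01 [[359.0, 289.0], [209.0, 290.0]] 
 -119:26/-2 -117:26/-4 -115:25/-1 -113:31/-5 -111:24/-3 -109:23/2 -107:17/-6 -105:24/0 -103:17/-5 -101:21/0 -99:23/-3 -97:21/-3 -95:21/0 -93:27/0 -91:18/-1 -89:18/0 -87:20/-5 -85:17/-5 -83:24/-3 -81:174/7 -79:102/0 -77:17/-7 -75:18/2 -73:21/-2 -71:23/0 -69:16/-3 -67:185/6 -65:183/5 -63:15/-3 -61:16/0 -59:19/2 -57:22/0 -55:16/1 -53:16/-3 -51:12/1 -49:170/6 -47:19/-1 -45:17/-1 -43:21/-2 -41:23/0
0.02 [[195.0, 242.0], [68.0, 242.0]] 
 -19:188/8 -17:190/6 -15:188/6 -13:187/8 -11:183/6 -9:173/6 -7:180/5 -5:192/6 -3:147/5 -1:30/-3 0:43/-2 2:50/-2 4:48/-3 6:48/-3 8:51/-2 10:76/0 12:190/4 14:189/6 16:193/7 18:186/6 20:177/6 22:178/5 24:185/5 26:189/6 28:183/5 30:181/6 32:119/4 34:15/4 36:18/5 38:22/2 40:20/6 42:19/0 44:186/8 46:185/5 48:188/6 50:188/7 52:183/6 54:179/6 56:186/5 58:185/6 60:182/7 62:181/6 64:185/7 66:188/6 68:190/6 70:182/6 72:190/6 74:187/8 76:88/25 78:71/53
```

Emit:
drive_tool(offset=[[0,0,0],[0,0,0],[0,0,0],[0,0,0],[0,0,0]], dr=[[0,0,0],[0,0,0],[0,0,0],[0,0,0],[0,0,0]], claw=0.95)

```text
time_s: 21.87
position: [0.5492, 0.1064, 0.0907]
ee_rot: [-1.271, 1.085, -1.095]
contact_force: [-1.1, 0.0, -0.4]
finger_gap: 0.0834
```

```bash
cat >> h.py <<'E'
def chk():
    to(wld(-.064,0,.087),9); s=ctrl.observe(); print('tool loc',loc([s['position']]))
    im=viewer.camera('wrist').astype(np.float32)
    def runs(y,x0,x1,z):
        xs=np.arange(x0,x1,.0005); q=proj('wrist',[wld(x,y,z) for x in xs]).astype(np.float32)
        v=cv2.remap(im,q[None,:,0],q[None,:,1],cv2.INTER_LINEAR)[0]; d=(v.mean(1)<110).astype(int)
        e=np.flatnonzero(np.diff(d)); return [(round(float(xs[i])*1000,1),'dark' if d[i+1] else 'lit') for i in e]
    print('trig/handle',runs(.01,-.12,-.04,.14)); print('jaw/pad',runs(.02,-.02,.1,.071))
E
python3 -c "
from h import *
chk()"
```

```text
t 21.8667 pos [0.5492 0.1064 0.0907] F [-1.1  0.  -0.4] gap 0.0834
offset now-axes [-0.0003  0.0092 -0.007 ] target-axes [-0.0003  0.0092 -0.0069] dr [-0.0068  0.0008 -0.0008]
tool loc [[-0.0668  0.0001]]
trig/handle [(-108.5, 'lit'), (-102.5, 'dark'), (-91.0, 'lit'), (-65.5, 'dark'), (-51.0, 'lit')]
jaw/pad [(-8.0, 'dark'), (10.0, 'lit'), (32.0, 'dark'), (43.0, 'lit'), (75.5, 'dark')]
```

Emit:
drive_tool(offset=[[0,0.008,-0.006],[0,0.004,0],[0,0.004,0],[0,0.004,0],[0,0.004,0],[0,0.004,0],[0,0,0],[0,0,0]], dr=[[-0.005,0,0],[0,0,0],[0,0,0],[0,0,0],[0,0,0],[0,0,0],[0,0,0],[0,0,0]], claw=-0.25)

```text
time_s: 22.58
position: [0.5486, 0.1065, 0.0854]
ee_rot: [-1.272, 1.086, -1.094]
contact_force: [4.3, -0.3, -4.2]
finger_gap: 0.0327
```

```bash
python3 -c "
from h import *
chk()"
```

```text
t 22.5833 pos [0.5486 0.1065 0.0854] F [ 4.3 -0.3 -4.2] gap 0.0327
offset now-axes [ 0.0001 -0.004  -0.0053] target-axes [ 0.0001 -0.0039 -0.0053] dr [-0.0059  0.0011 -0.001 ]
tool loc [[-0.0661 -0.    ]]
trig/handle [(-82.5, 'lit'), (-80.0, 'dark'), (-69.0, 'lit'), (-65.5, 'dark'), (-51.0, 'lit'), (-50.0, 'dark')]
jaw/pad [(5.5, 'dark'), (20.5, 'lit'), (41.5, 'dark'), (53.0, 'lit'), (75.5, 'dark')]
```

10 mm per stroke, with the pad face at 53 mm.

Emit:
drive_tool(offset=[[0,0,0],[0,0,0],[0,0,0],[0,0,0],[0,0,0]], dr=[[0,0,0],[0,0,0],[0,0,0],[0,0,0],[0,0,0]], claw=0.95)

```text
time_s: 23.05
position: [0.5482, 0.1064, 0.0841]
ee_rot: [-1.274, 1.088, -1.093]
contact_force: [-0.4, -0.2, 0.1]
finger_gap: 0.083
```

Emit:
drive_tool(offset=[[0,0,-0.005],[0,0.003,0],[0,0.003,0],[0,0.003,0],[0,0.003,0],[0,0.003,0],[0,0,0],[0,0,0]], dr=[[-0.004,0,0],[0,0,0],[0,0,0],[0,0,0],[0,0,0],[0,0,0],[0,0,0],[0,0,0]], claw=-0.25)

```text
time_s: 23.72
position: [0.5486, 0.1066, 0.0856]
ee_rot: [-1.272, 1.086, -1.093]
contact_force: [6.3, 0.7, -9.0]
finger_gap: 0.0325
```

```bash
python3 -c "
from h import *
chk()"
```

```text
t 23.7167 pos [0.5486 0.1066 0.0856] F [ 6.3  0.7 -9. ] gap 0.0325
offset now-axes [ 0.0003 -0.0034 -0.0052] target-axes [ 0.0003 -0.0034 -0.0052] dr [-0.0054  0.0013 -0.0011]
tool loc [[-0.0661 -0.0001]]
trig/handle [(-82.5, 'lit'), (-80.0, 'dark'), (-69.0, 'lit'), (-65.5, 'dark'), (-51.0, 'lit'), (-50.0, 'dark')]
jaw/pad [(15.0, 'dark'), (30.5, 'lit'), (50.5, 'dark'), (63.0, 'lit'), (75.0, 'dark')]
```

Consistent; stroke 4.

Emit:
drive_tool(offset=[[0,0,0],[0,0,0],[0,0,0],[0,0,0],[0,0,0]], dr=[[0,0,0],[0,0,0],[0,0,0],[0,0,0],[0,0,0]], claw=0.95)

```text
time_s: 24.18
position: [0.5483, 0.1065, 0.0852]
ee_rot: [-1.273, 1.087, -1.093]
contact_force: [-1.2, 0.3, -0.8]
finger_gap: 0.0831
```

Emit:
drive_tool(offset=[[0,0,-0.005],[0,0.003,0],[0,0.003,0],[0,0.003,0],[0,0.003,0],[0,0.003,0],[0,0,0],[0,0,0]], dr=[[-0.004,0,0],[0,0,0],[0,0,0],[0,0,0],[0,0,0],[0,0,0],[0,0,0],[0,0,0]], claw=-0.25)

```text
time_s: 24.85
position: [0.5485, 0.1066, 0.0869]
ee_rot: [-1.272, 1.086, -1.093]
contact_force: [5.7, 1.1, -8.8]
finger_gap: 0.0327
```

```bash
python3 -c "
from h import *
chk()"
```

```text
t 24.85 pos [0.5485 0.1066 0.0869] F [ 5.7  1.1 -8.8] gap 0.0327
offset now-axes [ 0.0005 -0.0004 -0.0051] target-axes [ 0.0005 -0.0003 -0.0051] dr [-0.0055  0.0015 -0.0012]
tool loc [[-0.066  -0.0002]]
trig/handle [(-82.5, 'lit'), (-80.0, 'dark'), (-69.0, 'lit'), (-65.5, 'dark'), (-51.0, 'lit'), (-50.0, 'dark')]
jaw/pad [(24.5, 'dark'), (40.5, 'lit'), (59.0, 'dark'), (71.5, 'lit'), (75.0, 'dark')]
```

Stroke 5 should seat the carton. From here I read pad compression as plate front + 32.5 − pad front.

Emit:
drive_tool(offset=[[0,0,0],[0,0,0],[0,0,0],[0,0,0],[0,0,0]], dr=[[0,0,0],[0,0,0],[0,0,0],[0,0,0],[0,0,0]], claw=0.95)

```text
time_s: 25.32
position: [0.5482, 0.1066, 0.0864]
ee_rot: [-1.273, 1.087, -1.093]
contact_force: [0.1, 0.0, -0.7]
finger_gap: 0.0834
```

Emit:
drive_tool(offset=[[0,0,-0.005],[0,0.003,0],[0,0.003,0],[0,0.003,0],[0,0.003,0],[0,0.003,0],[0,0,0],[0,0,0]], dr=[[-0.004,0,0],[0,0,0],[0,0,0],[0,0,0],[0,0,0],[0,0,0],[0,0,0],[0,0,0]], claw=-0.25)

```text
time_s: 25.98
position: [0.5484, 0.1067, 0.0885]
ee_rot: [-1.272, 1.086, -1.093]
contact_force: [6.6, 0.9, -10.6]
finger_gap: 0.0322
```

```bash
python3 -c "
from h import *
chk(); prof(ys=(.02,-.02),x0=.03,x1=.1)"
```

```text
t 25.9833 pos [0.5484 0.1067 0.0885] F [  6.6   0.9 -10.6] gap 0.0322
offset now-axes [ 0.0008  0.0036 -0.005 ] target-axes [ 0.0008  0.0037 -0.005 ] dr [-0.0056  0.0017 -0.0014]
tool loc [[-0.066  -0.0003]]
trig/handle [(-82.5, 'lit'), (-80.5, 'dark'), (-69.0, 'lit'), (-65.5, 'dark'), (-51.0, 'lit'), (-49.5, 'dark')]
jaw/pad [(33.5, 'dark'), (50.0, 'lit'), (63.0, 'dark'), (76.0, 'lit'), (79.5, 'dark')]
0.02 [[129.0, 244.0], [39.0, 244.0]] 
 30:174/6 32:180/7 34:110/2 36:31/-1 38:31/-2 40:47/-1 42:51/-5 44:45/-4 46:49/-4 48:50/-4 50:78/0 52:175/5 54:175/4 56:183/5 58:180/4 60:179/5 62:184/7 64:42/0 66:11/0 68:20/0 70:19/2 72:20/2 74:21/0 76:89/2 78:191/7 80:77/26 82:65/50 84:73/55 86:72/52 88:71/54 90:74/51 92:73/51 94:76/52 96:75/52 98:73/54
-0.02 [[121.0, 195.0], [25.0, 194.0]] 
 30:30/-2 32:35/-2 34:30/-2 36:35/-3 38:31/-2 40:57/-4 42:68/-4 44:68/-4 46:68/-5 48:67/-5 50:64/-3 52:10/0 54:7/-2 56:10/0 58:17/0 60:18/-2 62:15/1 64:15/-3 66:16/0 68:11/1 70:25/2 72:29/1 74:30/2 76:32/5 78:48/35 80:50/34 82:56/39 84:100/70 86:103/74 88:102/73 90:104/72 92:101/74 94:102/77 96:102/75 98:102/73
```

The pad is pushed in about 6 mm and the carton has moved against the fixed jaw. I want about 10 mm, so I release and make a half stroke.

Emit:
drive_tool(offset=[[0,0,0],[0,0,0],[0,0,0],[0,0,0],[0,0,0]], dr=[[0,0,0],[0,0,0],[0,0,0],[0,0,0],[0,0,0]], claw=0.95)

```text
time_s: 26.5
position: [0.5481, 0.1067, 0.0881]
ee_rot: [-1.273, 1.087, -1.092]
contact_force: [-0.9, -0.3, -0.7]
finger_gap: 0.0832
```

Emit:
drive_tool(offset=[[0,0.004,-0.005],[0,0.003,0],[0,0.003,0],[0,0.003,0],[0,0,0],[0,0,0],[0,0,0]], dr=[[-0.004,0,0],[0,0,0],[0,0,0],[0,0,0],[0,0,0],[0,0,0],[0,0,0]], claw=0.12)

```text
time_s: 27.08
position: [0.5502, 0.1071, 0.0853]
ee_rot: [-1.272, 1.086, -1.093]
contact_force: [3.9, 0.8, 0.9]
finger_gap: 0.048
```

```bash
python3 -c "
from h import *
chk()"
```

```text
t 27.0833 pos [0.5502 0.1071 0.0853] F [3.9 0.8 0.9] gap 0.048
offset now-axes [ 0.001  -0.0045 -0.0096] target-axes [ 0.001  -0.0044 -0.0096] dr [-0.0058  0.0016 -0.0015]
tool loc [[-0.0678 -0.0004]]
trig/handle [(-92.0, 'lit'), (-91.5, 'dark'), (-79.5, 'lit'), (-65.5, 'dark'), (-51.0, 'lit'), (-44.0, 'dark')]
jaw/pad [(-17.0, 'lit'), (34.0, 'dark'), (51.0, 'lit'), (62.5, 'dark'), (76.0, 'lit'), (79.5, 'dark')]
```

Emit:
drive_tool(offset=[[0,0.002,0],[0,0.002,0],[0,0,0],[0,0,0]], dr=[[0,0,0],[0,0,0],[0,0,0],[0,0,0]], claw=0.0)

```text
time_s: 27.47
position: [0.5527, 0.1075, 0.0851]
ee_rot: [-1.268, 1.083, -1.095]
contact_force: [3.3, 0.5, 0.3]
finger_gap: 0.043
```

```bash
python3 -c "
from h import *
chk()"
```

```text
t 27.4667 pos [0.5527 0.1075 0.0851] F [3.3 0.5 0.3] gap 0.043
offset now-axes [ 0.001  -0.005  -0.0157] target-axes [ 0.001  -0.0048 -0.0158] dr [-0.009   0.0016 -0.0015]
tool loc [[-0.0703 -0.0004]]
trig/handle [(-92.0, 'lit'), (-91.0, 'dark'), (-79.5, 'lit'), (-65.5, 'dark'), (-51.0, 'lit'), (-48.5, 'dark')]
jaw/pad [(34.0, 'dark'), (51.0, 'lit'), (63.0, 'dark'), (76.0, 'lit'), (79.5, 'dark')]
```

Emit:
drive_tool(offset=[[0,0.002,0],[0,0.002,0],[0,0,0],[0,0,0]], dr=[[0,0,0],[0,0,0],[0,0,0],[0,0,0]], claw=-0.08)

```text
time_s: 27.85
position: [0.552, 0.1074, 0.0853]
ee_rot: [-1.268, 1.082, -1.095]
contact_force: [6.3, 0.3, -2.8]
finger_gap: 0.0396
```

```bash
python3 -c "
from h import *
chk()"
```

```text
t 27.85 pos [0.552  0.1074 0.0853] F [ 6.3  0.3 -2.8] gap 0.0396
offset now-axes [ 0.0011 -0.0046 -0.0141] target-axes [ 0.0011 -0.0044 -0.0141] dr [-0.009   0.0018 -0.0015]
tool loc [[-0.0697 -0.0005]]
trig/handle [(-89.5, 'lit'), (-88.5, 'dark'), (-77.0, 'lit'), (-65.5, 'dark'), (-51.0, 'lit'), (-49.5, 'dark')]
jaw/pad [(34.5, 'dark'), (51.0, 'lit'), (63.0, 'dark'), (76.0, 'lit'), (79.5, 'dark')]
```

Emit:
drive_tool(offset=[[0,0.002,0],[0,0.002,0],[0,0,0],[0,0,0]], dr=[[0,0,0],[0,0,0],[0,0,0],[0,0,0]], claw=-0.15)

```text
time_s: 28.23
position: [0.5507, 0.1072, 0.0858]
ee_rot: [-1.269, 1.083, -1.094]
contact_force: [4.5, 1.9, -1.0]
finger_gap: 0.0365
```

```bash
python3 -c "
from h import *
chk()"
```

```text
t 28.2333 pos [0.5507 0.1072 0.0858] F [ 4.5  1.9 -1. ] gap 0.0365
offset now-axes [ 0.001  -0.0033 -0.0106] target-axes [ 0.0011 -0.0031 -0.0107] dr [-0.0085  0.0019 -0.0016]
tool loc [[-0.0683 -0.0004]]
trig/handle [(-86.5, 'lit'), (-85.0, 'dark'), (-73.5, 'lit'), (-65.5, 'dark'), (-51.0, 'lit'), (-50.0, 'dark')]
jaw/pad [(35.5, 'dark'), (52.5, 'lit'), (63.0, 'dark'), (76.0, 'lit'), (79.5, 'dark')]
```

Emit:
drive_tool(offset=[[0,0.002,0],[0,0.002,0],[0,0,0],[0,0,0],[0,0,0]], dr=[[0,0,0],[0,0,0],[0,0,0],[0,0,0],[0,0,0]], claw=-0.2)

```text
time_s: 28.7
position: [0.5497, 0.1071, 0.086]
ee_rot: [-1.269, 1.083, -1.094]
contact_force: [2.9, 0.4, 3.9]
finger_gap: 0.0344
```

```bash
python3 -c "
from h import *
chk()
im=viewer.camera('wrist')[:,:,::-1]
cv2.imwrite('pics/fin.png',cv2.resize(im[100:384,0:400],None,fx=2,fy=2,interpolation=cv2.INTER_CUBIC))"
```

```text
t 28.7 pos [0.5497 0.1071 0.086 ] F [2.9 0.4 3.9] gap 0.0344
offset now-axes [ 0.0011 -0.0027 -0.0081] target-axes [ 0.0011 -0.0026 -0.0082] dr [-0.0081  0.0019 -0.0016]
tool loc [[-0.0673 -0.0004]]
trig/handle [(-84.5, 'lit'), (-82.5, 'dark'), (-71.0, 'lit'), (-65.5, 'dark'), (-51.0, 'lit'), (-49.5, 'dark')]
jaw/pad [(37.0, 'dark'), (53.5, 'lit'), (63.0, 'dark'), (76.0, 'lit'), (79.5, 'dark')]
```

View pics/fin.png

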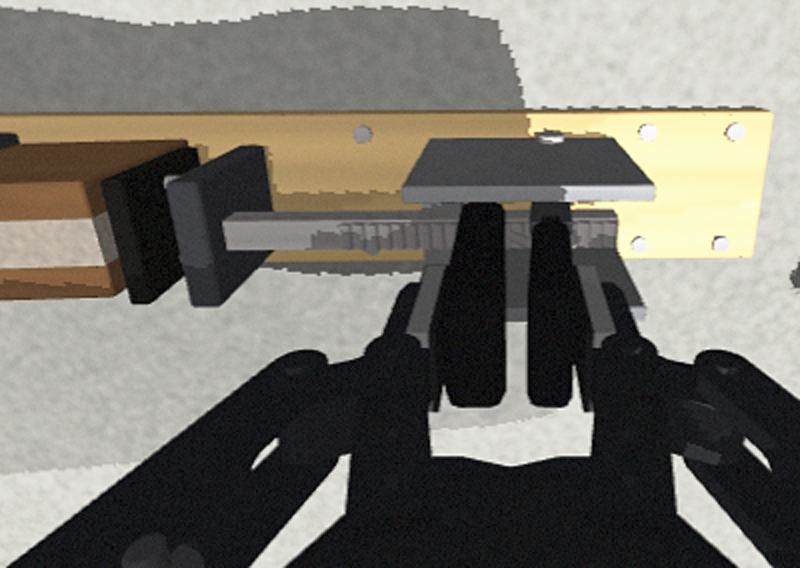

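The picture shows the carton square against the pad at (105–125, 180–290), the pad partly pushed in towards the jaw plate, and both fingers pinching handle and trigger around (430–610, 310). The pad reads about 9 mm in (≈5.5 N), so I'm handing in.

```bash
python3 -c "
from h import *
chk(); ctrl.hand_in()"
```

```text
t 28.8 pos [0.5496 0.107  0.086 ] F [3.1 0.6 1.8] gap 0.0345
offset now-axes [ 0.001  -0.0027 -0.008 ] target-axes [ 0.0011 -0.0026 -0.008 ] dr [-0.008   0.0019 -0.0016]
tool loc [[-0.0672 -0.0004]]
trig/handle [(-84.5, 'lit'), (-82.5, 'dark'), (-71.0, 'lit'), (-65.5, 'dark'), (-51.0, 'lit'), (-49.5, 'dark')]
jaw/pad [(37.0, 'dark'), (53.5, 'lit'), (63.0, 'dark'), (76.0, 'lit'), (79.5, 'dark')]
the job is handed in; nothing more can be done
```

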